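# Checking kit back into its nests

## Robot

A 6-joint arm with a two-finger parallel gripper is mounted at the origin on a cart in front of the work surface, level with it; the furniture and walls round the work are solid. World frame = base frame: x ahead of the robot, y to its left, z up, the work surface at z = 0. Lengths are in m, angles in rad, forces in N, time in s.
With the tool pointing down it reaches from about 0.3 to 0.85 m from the base axis. Payload 4.2 kg.
Tool frame: the origin (TCP) lies at the very end of the fingers, on their centre line; the grasp point (between the pads) lies r.grip_depth behind it (r.grip_depth is the distance from the TCP to the grasp point, in m); z points along the fingers, y is the line along which they close (so a half turn about z gives the same grasp; the last joint's range is limited). The gripper opens to 91 mm and grips with 3 to 60 N. Pads are 32 mm wide; open, the fingers measure 118 mm over their backs; the gripper's body (76 mm by 178 mm) begins 60 mm behind the grasp point.
Start: joints at [1.195, 0.32, 1.565, -0, 1.257, -0.02], TCP at [0.2, 0.539, 0.214] pointing down, gripper open.
Joint ranges: [-3.11, 3.11], [-0.84, 2.01], [0.21, 2.61], [-1.34, 4.49], [0.05, 2.63], [-2.56, 2.56]. Speed limits (rad/s): [2.57, 2.57, 3.14, 3.14, 3.14, 3.14].

## Interface

Orientations are given as a unit quaternion [x, y, z, w].
In Python, from workcell import monitor, viewer, r gives the robot as it stands.
- The arm moves only by the tool arm_command, never from a script. Its arguments are lists of equal length, an entry for each row: "dp": the shift along the tool's x, y, z in mm, a list of three; "angular": the turn, a rotation vector about the tool's x, y, z in rad, a list of three; "claw": the opening, from -1 (shut) to 1 (fully open), so that 0 is half open. A call has 1 to 8 rows; each row shifts and turns the commanded pose from where the row before left it, along the tool's axes as they then stand; what a row does not reach is not made up. A row lasts 1/10 s, in which the tool goes at most 50 mm and 8.59 degrees, less where a joint would pass 70% of its speed; a pose out of reach is approached as far as the arm can. A call is refused whole if a number of a shift passes 50 or a number of a turn 0.15, either way. A call with a gripper value outside its range is refused whole. The fingers move at their own pace and stop on an object; "grip_force" is the grip in N (left out, the last holds). Time passes only in rows, so rows that do not move let the fingers close. It gives the time, the measured TCP pose, the force, the opening and the grip force at its end, in the units of the state.
- monitor.sense(): the state, without advancing time (a new reading comes with each control period).
- viewer.capture(name): name is "scene" or "side" or "wrist"; returns a dict with "color" (400x640x3 uint8, red, green, blue), "range_z" (400x640 float32, m along the optical axis (not along the pixel's ray), 0 where there is no reading), "mtx" (3x3 intrinsics, pixels), "k1" (the pictures are not rectified: a ray, as slopes to the right and down, at radius r is drawn at 1 + k1 r^2 times it, then the intrinsics apply), "extrinsics" (4x4, takes a point from world to camera coordinates); the wrist camera has in their place "T_tool_cam" (4x4, takes a point from camera to tool coordinates, whose origin is the TCP and whose axes are the flange's). Camera axes: x right, y up, looking along -z (the intrinsics and any distortion apply to the point x, -y, -z); pixel columns grow to the right and rows downward; lengths in m; the calibration is good to about 2 mm. A picture is of the moment at which its call begins: read the wrist's pose just before it.
- r.close_job(): hands the job in; it is judged then, once.
The state is a dict: "t": time; "joint_pos": joint angles; "dq": joint speeds; "joint_torque": joint torques, N m; "position": TCP position; "tool_rot": TCP orientation; "contact_force": force on the tool from outside, world axes, zero at the start; "torque": the same for the moment, N m; "gripper_width": opening from 0.0 (shut) to 1.0 (fully open); "gripper_force": force on a finger pad.
Only numpy, scipy, OpenCV 4.12 (cv2) and the standard library are available. Lean on these libraries where they do the work, as an engineer would, in place of code of your own. Each camera call takes 0.05 s, during which the arm holds its last target. There are 200 camera calls.

## Task

Put the disc-checking kit away, each piece in the aluminium nest made for it: the plug gauge lying along the two V-saddles, midway between them, the centring pin upright in the tall round socket, and each spacer ring flat in the pocketed plate of its own size, right down on the pocket floor. Set the pieces down rather than dropping them, and leave the two springs standing where they are.

Things in the scene. Friction and masses are not known exactly. Their poses are not given: they have to be found in the camera images.
- plug_gauge: plain steel plug gauge, a lying round bar 95 mm long with a knurled 18 mm grip and a slightly thinner plain end either side (treat it as 18 mm round all along); origin at its centre on its axis (9 mm above the bench at the start), y along its length; it may roll about y. About 0.2 kg
- large_ring: grey steel spacer ring lying flat, 52 mm outside, 10 mm high; origin at the centre of its underside, z up. It collides as a solid disc: take it across the outside, not by the bore. Up to 0.12 kg
- small_ring: grey steel spacer ring lying flat, 34 mm outside, 9 mm high; origin at the centre of its underside, z up. It collides as a solid disc: take it across the outside. Up to 0.12 kg
- centring_pin: steel stepped pin standing upright, 58 mm high: round foot 38 mm across and about 11 mm high, 20 mm shank with a bevelled tip above. Origin at the centre of its underside, z up. Towards the fingers the shank acts as a cone, 38 mm across at the foot's top, 26 mm at 38 mm up, 19 mm at 52 mm up; held there by 25 N it does not slip. Up to 0.23 kg
- seat_large: fixed square aluminium plate 86 x 86 mm, 10 mm high, with one round pocket 62 mm across and 5 mm deep (floor 5 mm above the bench), the nest of the 52 mm ring, which stands 5 mm proud in it; origin at the centre of its underside, under the pocket's centre, z up
- seat_small: fixed square aluminium plate 66 x 66 mm, 10 mm high, with one round pocket 44 mm across and 5 mm deep (floor 5 mm above the bench), the nest of the 34 mm ring, which stands 4 mm proud in it; origin at the centre of its underside, under the pocket's centre, z up
- pin_socket: fixed round aluminium socket on an 82 mm flange 6 mm high: a collar 64 mm outside, bore 48 mm, rim 22 mm above the bench, floor 6 mm above the bench, for the foot of the centring pin; origin at the centre of its underside, z up
- v_cradle: fixed aluminium base 52 x 90 mm, 6 mm high, with two upright V-saddles, each 12 mm thick, 52 mm wide, 40 mm high, centred 31 mm either side of the middle along y (50 mm free between them). The V's (90 degrees, 37 mm wide at the top) lie in line along y, lowest at x = 0, 21 mm up: the plug gauge rests in them with its axis 34 mm above the bench. Origin at the centre of the underside, y along the gauge's resting direction
- spring_a: green and blue coil spring standing on the bench, 22 mm across, 26 mm high, to be left alone; origin at the centre of its underside
- spring_b: a second such spring, to be left alone; origin at the centre of its underside
Not all that is in view belongs to the job. There is more than one size of the centring_pin; the one meant has the size given above.

How it is judged:
By the outcome, as a careful person would: the job done as asked, in the order asked, and still so for the second after the job is handed in, with the robot touching nothing.
It also fails if it takes over 120 s, if anything falls off the work surface, if the arm or the gripper's body presses on something with over 40 N, if the wrist force passes 120 N, or if a joint passes its speed limit or range.

## Working session

There is one attempt and no reset: what is moved stays moved. The work goes in short steps, Python scripts to look and compute and a tool call to move; the robot and the scene stay as the last step left them, time stands still between calls to the robot, and variables do not carry over. Pictures are saved under pics/ and viewed, at most 16 in all, crops included, and the job is handed in when it is done.

Besides the shell and the picture viewer there is one more tool, called after ">>>" as name(argument=value, ...) on one line, values as JSON. arm_command: Moves the arm, as the interface text tells. Its arguments: {"type":"object","properties":{"dp":{"type":"array","items":{"type":"array","items":{"type":"number"}}},"angular":{"type":"array","items":{"type":"array","items":{"type":"number"}}},"claw":{"type":"array","items":{"type":"number"}},"grip_force":{"type":"number"}},"required":["dp","angular","claw"]}

```bash
ls; mkdir -p pics; cat > h.py <<'E'
import numpy as np, cv2
from scipy.spatial.transform import Rotation as R
from workcell import monitor, viewer, r
def cap(name):
    s=monitor.sense(); c=viewer.capture(name)
    if name=="wrist":
        T=np.eye(4); T[:3,:3]=R.from_quat(s["tool_rot"]).as_matrix(); T[:3,3]=s["position"]
        M=T@np.array(c["T_tool_cam"])
    else: M=np.linalg.inv(np.array(c["extrinsics"]))
    c["M"]=M  # cam->world
    return c
def save(c,fn): cv2.imwrite(fn,c["color"][:,:,::-1])
def rays(c,uv):
    uv=np.asarray(uv,float).reshape(-1,1,2)
    k=cv2.undistortPoints(uv,np.array(c["mtx"],float),np.array([c["k1"],0,0,0.]),).reshape(-1,2)
    return np.c_[k[:,0],-k[:,1],-np.ones(len(k))]
def onplane(c,uv,z):
    d=rays(c,uv)@c["M"][:3,:3].T; o=c["M"][:3,3]
    return o+d*((z-o[2])/d[:,2])[:,None]
def cloud(c):
    h,w=c["range_z"].shape
    u,v=np.meshgrid(np.arange(w),np.arange(h))
    d=rays(c,np.stack([u,v],-1).reshape(-1,2))*c["range_z"].reshape(-1,1)
    return (d@c["M"][:3,:3].T+c["M"][:3,3]).reshape(h,w,3)
E
python3 - <<'E'
from h import *
print(r.grip_depth, monitor.sense())
for n in("scene","side","wrist"):
    c=cap(n); save(c,f"pics/{n}0.png"); np.savez(f"{n}0.npz",**c); print(n,c["M"].round(3).tolist(),c["k1"],c["mtx"])
E
```

```text
pics
0.0188 {'t': 0.0, 'joint_pos': array([ 1.19497356e+00,  3.20325050e-01,  1.56568561e+00, -4.11183594e-05,
        1.25740580e+00, -1.99850544e-02]), 'dq': array([-0.0008263 , -0.00112152, -0.00078038, -0.00095133, -0.00046594,
        0.00105845]), 'joint_torque': array([-5.98198258e-04, -4.12473571e+01, -2.31975174e+01,  7.27832504e-02,
        4.60175006e-02, -1.29155715e-04]), 'position': array([0.20013148, 0.53850109, 0.2130987 ]), 'tool_rot': array([ 1.76975337e-01,  9.84214864e-01, -8.97948187e-04, -1.60123148e-04]), 'contact_force': array([-0.15576028,  1.1037788 , -0.26802064]), 'torque': array([ 0.06032771, -0.00478176, -0.03023046]), 'gripper_force': 0.0, 'gripper_width': 0.9983198948236442}
scene [[0.76, 0.41, -0.504, 0.024], [-0.65, 0.489, -0.582, -0.487], [0.008, 0.769, 0.639, 0.65], [0.0, 0.0, 0.0, 1.0]] -0.12688148529832546 [[449.40410009   0.         322.55942861]
 [  0.         449.40410009 201.45644983]
 [  0.           0.           1.        ]]
side [[-1.0, -0.019, 0.007, 0.476], [0.015, -0.49, 0.871, 1.101], [-0.013, 0.871, 0.49, 0.627], [0.0, 0.0, 0.0, 1.0]] -0.06257737665153283 [[440.8077126    0.         322.07199557]
 [  0.         440.8077126  198.56720756]
 [  0.           0.           1.        ]]
wrist [[0.35, -0.897, -0.27, 0.123], [0.937, 0.335, 0.102, 0.567], [-0.001, -0.288, 0.957, 0.384], [0.0, 0.0, 0.0, 1.0]] -0.018338754788007436 [[276.92091107   0.         319.95718605]
 [  0.         276.92091107 196.36227889]
 [  0.           0.           1.        ]]
```

View pics/scene0.png

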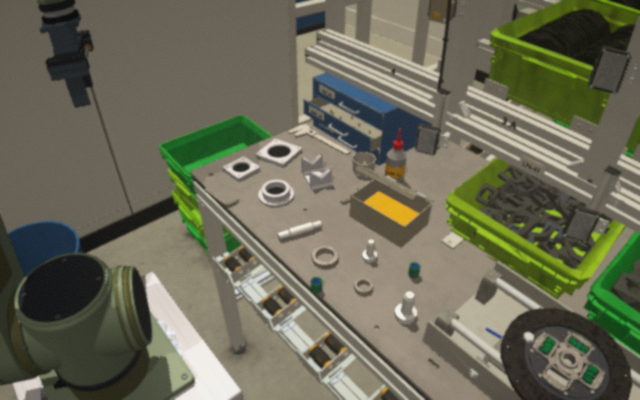

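View pics/side0.png

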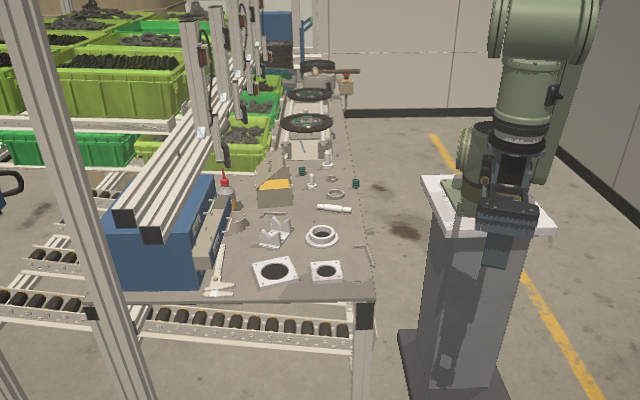

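The scene view shows small seat (241,168), large seat (279,151), socket (276,191), cradle (317,172), gauge (300,231), large ring (325,257), small ring (363,286), pins (370,250) and (406,308), and springs (316,285) and (414,269). The side view shows the same things. Next I'll get rough positions from both views.

```bash
python3 - <<'E'
from h import *
S=dict(small_seat=(241,168),large_seat=(279,151),socket=(276,191),cradle=(317,172),gauge=(300,231),lring=(325,257),sring=(363,286),pinA_base=(370,257),pinB_base=(406,316),sprA=(316,285),sprB=(414,269),box=(390,210))
D=dict(small_seat=(326,271),large_seat=(274,271),socket=(321,236),cradle=(275,233),gauge=(334,209),lring=(336,194),sring=(332,178),pinA=(311,186),pinB=(327,166),sprA=(355,184),sprB=(302,172),box=(276,187))
for n,P in(("scene",S),("side",D)):
    c=dict(np.load(f"{n}0.npz")); X=cloud(c)
    for k,(u,v) in P.items(): print(n,k,onplane(c,[(u,v)],0.01)[0].round(3),X[v,u].round(3))
c=dict(np.load("scene0.npz")); X=cloud(c)
# top-down height map raster 0.2..0.9 , -0.4..0.7
for n in("scene","side"):
    c=dict(np.load(f"{n}0.npz")); X=cloud(c).reshape(-1,3); ok=(c["range_z"].ravel()>0)&(X[:,2]>-.05)&(X[:,2]<.12)
    p=X[ok]; I=np.zeros((600,750),np.uint8); 
    u=((0.55-p[:,1])/1.0*750*1.0).astype(int)+ 0; v=((0.85-p[:,0])*750).astype(int)
    m=(u>=0)&(u<750)&(v>=0)&(v<600); I[v[m],u[m]]=np.clip(60+p[m,2]*1600,1,255)
    cv2.imwrite(f"pics/top_{n}.png",I)
E
```

```text
scene small_seat [0.459 0.323 0.01 ] [0.462 0.328 0.006]
scene large_seat [0.575 0.324 0.01 ] [0.578 0.328 0.007]
scene socket [0.471 0.194 0.01 ] [0.475 0.2   0.004]
scene cradle [0.591 0.19  0.01 ] [0.594 0.193 0.007]
scene gauge [0.431 0.054 0.01 ] [0.428 0.049 0.015]
scene lring [ 0.423 -0.035  0.01 ] [ 0.429 -0.029  0.   ]
scene sring [ 0.428 -0.135  0.01 ] [ 0.434 -0.13   0.001]
scene pinA_base [ 0.49  -0.092  0.01 ] [ 0.49  -0.092  0.01 ]
scene pinB_base [ 0.438 -0.232  0.01 ] [ 0.435 -0.234  0.015]
scene sprA [ 0.364 -0.078  0.01 ] [ 0.357 -0.087  0.024]
scene sprB [ 0.531 -0.169  0.01 ] [ 0.518 -0.177  0.027]
scene box [ 0.623 -0.021  0.01 ] [ 0.608 -0.032  0.026]
side small_seat [0.464 0.332 0.01 ] [0.464 0.327 0.006]
side large_seat [0.579 0.329 0.01 ] [0.58  0.322 0.005]
side socket [0.473 0.195 0.01 ] [0.473 0.189 0.006]
side cradle [0.589 0.178 0.01 ] [0.589 0.171 0.006]
side gauge [0.436 0.065 0.01 ] [0.436 0.064 0.01 ]
side lring [ 0.427 -0.02   0.01 ] [ 0.426 -0.037  0.001]
side sring [ 0.435 -0.124  0.01 ] [ 0.434 -0.14   0.002]
side pinA [ 0.5   -0.073  0.01 ] [ 0.5   -0.065  0.014]
side pinB [ 0.448 -0.212  0.01 ] [ 0.448 -0.206  0.013]
side sprA [ 0.367 -0.08   0.01 ] [ 0.367 -0.071  0.015]
side sprB [ 0.529 -0.17   0.01 ] [0.476 1.101 0.627]
side box [ 0.605 -0.07   0.01 ] [ 0.602 -0.043  0.024]
```

>>> arm_command(dp=[[0, 0, -12], [0, 0, -12], [0, 0, -12], [-22, -44, 0], [-22, -44, 0], [-22, -44, 0], [-22, -44, 0], [-22, -44, 0]], angular=[[0, 0, -0.119], [0, 0, -0.119], [0, 0, -0.119], [0, 0, 0], [0, 0, 0], [0, 0, 0], [0, 0, 0], [0, 0, 0]], claw=[1, 1, 1, 1, 1, 1, 1, 1])

```text
t: 0.95
position: [0.3109, 0.3173, 0.2498]
tool_rot: [-0.001, 1.0, -0.0, 0.0]
contact_force: [2.0, -0.0, -0.2]
gripper_width: 1.0
gripper_force: 0.0
```

>>> arm_command(dp=[[-22, -30, 0], [-22, -30, 0], [-22, -20, 0], [0, 0, 0], [0, 0, 0]], angular=[[0, 0, 0], [0, 0, 0], [0, 0, 0], [0, 0, 0], [0, 0, 0]], claw=[1, 1, 1, 1, 1])

```text
t: 1.45
position: [0.3766, 0.2389, 0.2497]
tool_rot: [0.0, 1.0, 0.0, -0.0]
contact_force: [-0.2, 0.1, 0.0]
gripper_width: 0.999
gripper_force: 0.0
```

```bash
python3 - <<'E'
from h import *
s=monitor.sense(); print(s["t"],s["position"],s["tool_rot"],s["joint_pos"])
c=cap("wrist"); np.savez("w1.npz",**c); save(c,"pics/w1.png")
E
```

```text
1.45 [0.37658389 0.23894379 0.24970718] [ 2.33240926e-04  9.99999858e-01  9.92149481e-05 -4.69702799e-04] [ 5.39124660e-01  9.13960000e-02  1.77162140e+00  6.81477460e-04
  1.27927946e+00 -1.03140128e+00]
```

View pics/w1.png

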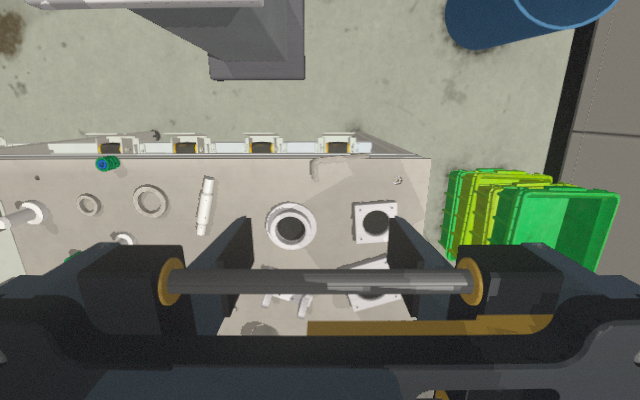

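The wrist view shows small ring (88,205), large ring (150,202), gauge (206,207), socket (290,227), small seat (375,222). The fingers hide the cradle and the large seat, so the camera has to go further out. First I'll check the space there.

```bash
python3 - <<'E'
from h import *
P=[]
for n in("scene","side"):
    c=dict(np.load(f"{n}0.npz")); X=cloud(c).reshape(-1,3); P.append(X[c["range_z"].ravel()>0])
P=np.vstack(P)
P=P[(P[:,0]>.3)&(P[:,0]<1)&(P[:,1]>-.4)&(P[:,1]<.5)&(P[:,2]<.6)]
for y0 in np.arange(-.4,.5,.1):
    print(round(y0,1),[ (lambda q: round(float(np.percentile(q,99)),3) if len(q)>3 else None)(P[(P[:,0]>=x)&(P[:,0]<x+.05)&(P[:,1]>=y0)&(P[:,1]<y0+.1)][:,2]) for x in np.arange(.3,1,.05)])
E
```

```text
-0.4 [None, 0.003, 0.061, 0.075, 0.076, 0.075, 0.115, 0.113, 0.435, 0.487, 0.444, 0.365, 0.374, 0.376]
-0.3 [None, 0.003, 0.062, 0.063, 0.005, 0.064, 0.116, 0.115, 0.437, 0.396, 0.364, 0.365, 0.37, 0.373]
-0.2 [-0.215, 0.003, 0.011, 0.003, 0.027, 0.126, 0.117, 0.121, 0.124, 0.241, 0.365, 0.365, 0.368, 0.372]
-0.1 [-0.214, 0.025, 0.012, 0.044, 0.05, 0.128, 0.109, 0.073, 0.441, 0.488, 0.364, 0.371, 0.375, 0.377]
-0.0 [-0.214, 0.015, 0.019, 0.018, 0.058, 0.127, 0.101, 0.066, 0.442, 0.49, 0.376, 0.003, 0.003, 0.002]
0.1 [-0.215, 0.003, 0.023, 0.024, 0.034, 0.041, 0.011, 0.097, 0.152, 0.24, 0.244, 0.098, 0.154, None]
0.2 [-0.213, 0.009, 0.021, 0.024, 0.011, 0.04, 0.04, 0.097, 0.152, 0.24, 0.245, -0.154, 0.153, None]
0.3 [-0.214, 0.003, 0.012, 0.013, 0.012, 0.012, 0.012, 0.096, 0.152, 0.234, 0.244, 0.152, 0.152, 0.002]
0.4 [-0.792, 0.002, 0.002, 0.003, 0.003, 0.003, 0.003, 0.007, 0.006, 0.237, 0.244, 0.583, 0.563, 0.001]
```

>>> arm_command(dp=[[-45, -8, 0], [-45, -8, 0], [-45, -8, 0], [-45, -8, 0], [-45, -8, 0], [0, 0, 0], [0, 0, 0]], angular=[[0, 0, 0], [0, 0, 0], [0, 0, 0], [0, 0, 0], [0, 0, 0], [0, 0, 0], [0, 0, 0]], claw=[1, 1, 1, 1, 1, 1, 1])

```text
t: 2.2
position: [0.6013, 0.2005, 0.2487]
tool_rot: [-0.001, 1.0, -0.0, -0.001]
contact_force: [0.1, -0.3, -1.2]
gripper_width: 1.0
gripper_force: 0.0
```

```bash
python3 - <<'E'
from h import *
s=monitor.sense(); print(s["t"],s["position"],s["tool_rot"],s["joint_pos"])
c=cap("wrist"); np.savez("w2.npz",**c); save(c,"pics/w2.png")
E
```

```text
2.2 [0.60126866 0.20051391 0.24870118] [-1.00072745e-03  9.99998624e-01 -5.13955815e-05 -1.32191660e-03] [ 3.03376859e-01  3.97926820e-01  1.35792576e+00  7.00815829e-04
  1.38829461e+00 -1.26954900e+00]
```

>>> arm_command(dp=[[0, -45, 0], [0, -45, 0], [0, -45, 0], [0, -45, 0], [0, -45, 0], [0, 0, 0], [0, 0, 0]], angular=[[0, 0, 0], [0, 0, 0], [0, 0, 0], [0, 0, 0], [0, 0, 0], [0, 0, 0], [0, 0, 0]], claw=[1, 1, 1, 1, 1, 1, 1])

```text
t: 2.95
position: [0.6008, -0.0249, 0.2507]
tool_rot: [-0.0, 1.0, 0.0, 0.0]
contact_force: [0.3, 0.0, -0.0]
gripper_width: 0.999
gripper_force: 0.0
```

```bash
python3 - <<'E'
from h import *
s=monitor.sense(); print(s["t"],s["position"],s["tool_rot"],s["joint_pos"])
c=cap("wrist"); np.savez("w3.npz",**c); save(c,"pics/w3.png")
E
```

```text
2.95 [ 0.60081817 -0.02489355  0.25066587] [-3.16244079e-04  9.99999807e-01  4.90884689e-04  2.13253465e-04] [-6.10960958e-02  3.42024059e-01  1.43857298e+00  1.02873086e-03
  1.36063027e+00 -1.63273934e+00]
```

View pics/w2.png

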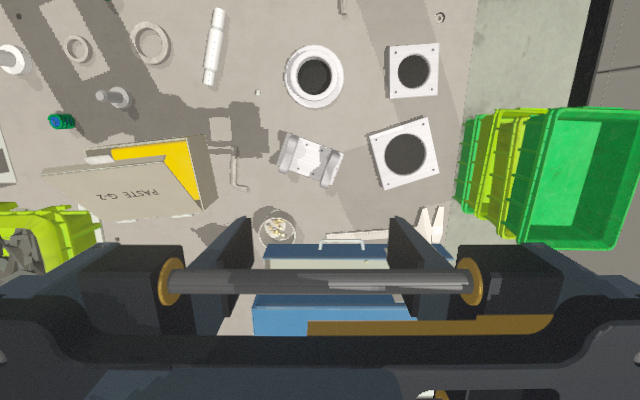

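View pics/w3.png

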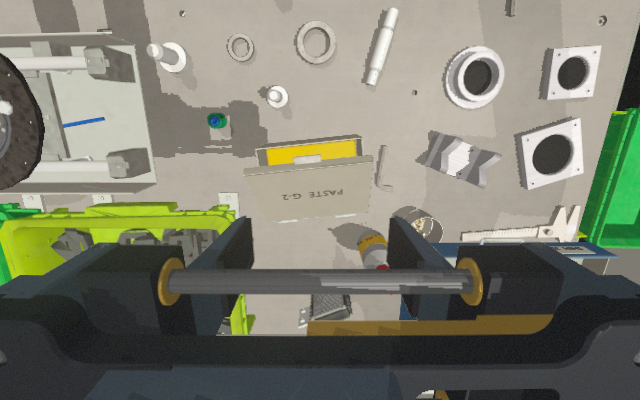

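The wrist views w2 and w3 show every piece and nest. Pins are at (280,96) and (170,58) in w3; the orange-filled box is at (310,165), clear of the rings. I'll rectify each view at the expected heights and fit shapes.

```bash
cat >> h.py <<'E'
def project(c,X):
    Xc=(np.asarray(X)-c["M"][:3,3])@c["M"][:3,:3]
    p=Xc[:,:2]/-Xc[:,2:]; p[:,1]*=-1
    p*=(1+c["k1"]*(p**2).sum(1))[:,None]; K=c["mtx"]
    return p*[K[0,0],K[1,1]]+[K[0,2],K[1,2]]
def tile(c,x,y,z,half=.06,n=240):
    # image up=+x, right=-y
    g=(np.arange(n)+.5)/n*2*half-half
    U,V=np.meshgrid(g,g); W=np.stack([x-V,y-U,np.full_like(U,z)],-1).reshape(-1,3)
    m=project(c,W).astype(np.float32).reshape(n,n,2)
    return cv2.remap(c["color"],m,None,cv2.INTER_CUBIC)
def circ(t,rad,half=.06):
    n=len(t); s=n/(2*half); g=cv2.cvtColor(t,cv2.COLOR_RGB2GRAY)
    g=cv2.GaussianBlur(g,(5,5),1.2).astype(np.float32)
    gx,gy=cv2.Sobel(g,cv2.CV_32F,1,0),cv2.Sobel(g,cv2.CV_32F,0,1)
    a=np.linspace(0,2*np.pi,120,endpoint=False); best=None
    yy,xx=np.mgrid[-15:16:.5,-15:16:.5]
    for rr in np.arange(rad*.94,rad*1.06,.0004):
        acc=0
        for t_ in a:
            mx=(n/2-.5+xx+rr*s*np.cos(t_)).astype(np.float32); my=(n/2-.5+yy+rr*s*np.sin(t_)).astype(np.float32)
            e=cv2.remap(gx,mx,my,1)*np.cos(t_)+cv2.remap(gy,mx,my,1)*np.sin(t_)
            acc=acc+np.clip(e,-120,120)
        acc=np.abs(acc); i=np.unravel_index(acc.argmax(),acc.shape)
        if best is None or acc[i]>best[0]: best=(acc[i],xx[i]/s,yy[i]/s,rr)
    return best  # score, dx_img(right=-y), dy_img(down=-x), radius
E
cat > meas.py <<'E'
from h import *
O=dict(lseat=(.578,.326,.010,.031),sseat=(.462,.328,.010,.022),sock=(.473,.196,.022,.024),sockO=(.473,.196,.022,.032),cradle=(.59,.185,.04,0),
 gauge=(.433,.06,.009,0),lring=(.427,-.033,.010,.026),sring=(.433,-.135,.009,.017),pinA=(.497,-.08,.011,.019),pinB=(.447,-.22,.011,.019))
rows=[]
for w in("w2","w3"):
    c=dict(np.load(w+".npz")); ts=[]
    for k,(x,y,z,rd) in O.items():
        t=tile(c,x,y,z)
        if rd:
            for it in range(2):
                b=circ(tile(c,x,y,z),rd); x-=b[2]; y-=b[1]
            print(w,k,round(x,4),round(y,4),"r",round(b[3],4),int(b[0]))
        ts.append(cv2.resize(t,(150,150),interpolation=cv2.INTER_AREA))
    rows+=[np.hstack(ts[:5]),np.hstack(ts[5:])]
cv2.imwrite("pics/mos.png",np.vstack(rows)[:,:,::-1])
E
time python3 meas.py
```

```text
w2 lseat 0.577 0.3258 r 0.0303 14400
w2 sseat 0.4623 0.3282 r 0.0219 14400
w2 sock 0.4695 0.1915 r 0.0234 14400
w2 sockO 0.47 0.1912 r 0.0309 7434
w2 lring 0.4265 -0.0298 r 0.0256 8712
w2 sring 0.432 -0.1322 r 0.0168 9422
w2 pinA 0.4992 -0.0855 r 0.0179 3499
w2 pinB 0.4442 -0.2258 r 0.0187 11456
w3 lseat 0.5775 0.3253 r 0.0307 14347
w3 sseat 0.463 0.3275 r 0.0219 14256
w3 sock 0.47 0.1915 r 0.0238 14400
w3 sockO 0.4705 0.1912 r 0.0309 9187
w3 lring 0.427 -0.0302 r 0.0256 10525
w3 sring 0.4325 -0.1325 r 0.0164 11246
w3 pinA 0.4998 -0.087 r 0.0179 3730
w3 pinB 0.4445 -0.2255 r 0.0187 11042
real	0m2.611s
user	0m3.066s
sys	0m0.139s
```

View pics/mos.png

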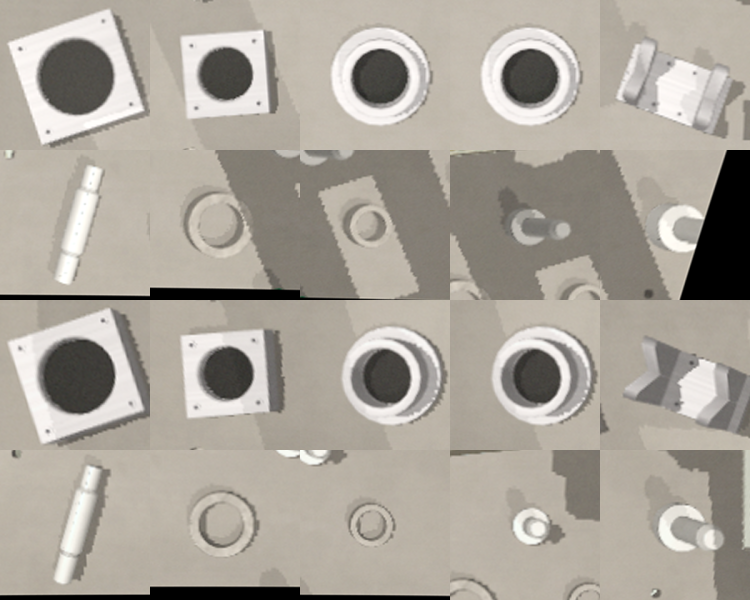

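The mosaic shows that pin B (r≈19 mm) is the one meant, pin A being smaller. Circles agree between the two views within 0.7 mm. Next: gauge and cradle poses, and the pin's tip.

```bash
cat > meas2.py <<'E'
from h import *
P={}
for w in("w2","w3"):
    c=dict(np.load(w+".npz")); X=cloud(c).reshape(-1,3); P[w]=X[c["range_z"].ravel()>0]
    X=P[w]
    b=X[(abs(X[:,0]-.45)<.12)&(abs(X[:,1]-.1)<.3)]; print(w,"bench z",np.median(b[:,2]).round(4))
    q=X[(np.hypot(X[:,0]-.59,X[:,1]-.185)<.065)]
    f=q[q[:,2]>.004]; rc=cv2.minAreaRect(f[:,:2].astype(np.float32)*1000); print(w,"cradle rect",rc,"topz",np.percentile(q[:,2],98))
    # principal axis of upper saddles parts
    h=q[q[:,2]>.03]
    lab=cv2.kmeans(h[:,:2].astype(np.float32),2,None,(3,50,1e-6),5,cv2.KMEANS_PP_CENTERS); print(w,"saddle centres",lab[2].tolist())
    g=X[(np.hypot(X[:,0]-.433,X[:,1]-.06)<.06)&(X[:,2]>.006)]
    print(w,"gauge rect",cv2.minAreaRect(g[:,:2].astype(np.float32)*1000),"top",np.percentile(g[:,2],97))
    # colour based gauge: bright
    t=tile(c,.433,.06,.009); gr=cv2.cvtColor(t,cv2.COLOR_RGB2GRAY); m=(gr>205).astype(np.uint8)
    m=cv2.morphologyEx(m,cv2.MORPH_CLOSE,np.ones((9,9),np.uint8)); cs=max(cv2.findContours(m,0,1)[0],key=cv2.contourArea)
    (cx,cy),sz,a=cv2.minAreaRect(cs); print(w,"gauge img",.433-(cy+.5-120)*.0005,.06-(cx+.5-120)*.0005,np.array(sz)*.5,a)
    for n,x,y in(("A",.4995,-.086),("B",.4443,-.2257)):
        d=X[np.hypot(X[:,0]-x,X[:,1]-y)<.012]; print(w,n,"top",d[:,2].max().round(4) if len(d) else None)
c2,c3=[dict(np.load(w+".npz")) for w in("w2","w3")]
big=[cv2.resize(tile(c,.59,.185,.04,.06,300),(380,380)) for c in(c2,c3)]
cv2.imwrite("pics/cr.png",np.hstack(big)[:,:,::-1])
E
python3 meas2.py
```

```text
w2 bench z 0.0004
w2 cradle rect ((589.8912353515625, 185.1771697998047), (129.5496368408203, 71.99946594238281), 77.00603485107422) topz 0.37603165981395975
w2 saddle centres [[0.5753560066223145, 0.14959736168384552], [0.5766500234603882, 0.21901372075080872]]
w2 gauge rect ((433.979736328125, 57.481536865234375), (17.435302734375, 95.78457641601562), 74.66265106201172) top 0.01817054784547008
w2 gauge img 0.4329292488098144 0.05687734985351562 [16.41458511 97.11390686] 15.94539737701416
w2 A top 0.046
w2 B top 0.0337
w3 bench z 0.0005
w3 cradle rect ((583.2610473632812, 180.1673583984375), (82.88079071044922, 52.59345245361328), 69.80735778808594) topz 0.03934352576524525
w3 saddle centres [[0.5937171578407288, 0.2120177149772644], [0.5724726915359497, 0.15431271493434906]]
w3 gauge rect ((434.2669677734375, 56.9730110168457), (18.067909240722656, 94.637939453125), 74.2142105102539) top 0.01836575927716672
w3 gauge img 0.43301816177368163 0.059429653167724604 [13.4827919  96.44013977] 15.780752182006836
w3 A top 0.0462
w3 B top 0.0595
```

View pics/cr.png

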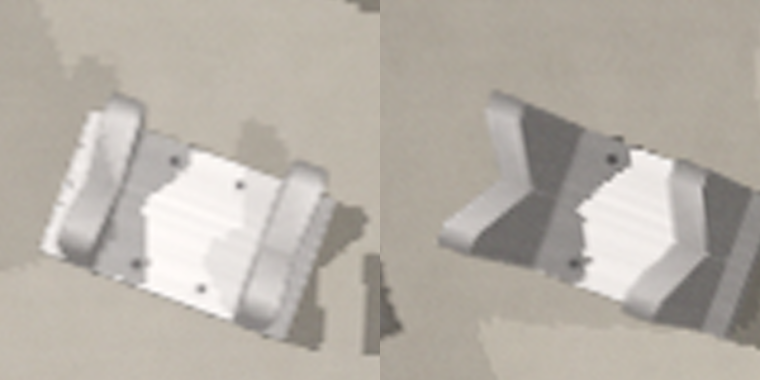

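Cradle crop: left saddle centre (101,173), right (285,242) in the left tile, and (97,169), (287,239) in the right tile. They are 62 mm apart, as they should be. That puts the cradle at about (0.585, 0.184), axis 69.5°. Heights confirm pin B: 59 mm against 46 mm for pin A. Next, a quick refinement and a move helper.

```bash
cat > go.py <<'E'
import sys
from h import *
x,y,z,yaw=map(float,sys.argv[1:5])
s=monitor.sense(); Rm=R.from_quat(s["tool_rot"]).as_matrix()
cur=np.degrees(np.arctan2(Rm[1,1],Rm[0,1])); d=(yaw-cur+180)%360-180
# target: tool straight down, y_tool at yaw
a=np.radians(yaw); Rt=np.c_[[-np.sin(a),np.cos(a),0],[np.cos(a),np.sin(a),0],[0,0,-1]]
rv=R.from_matrix(Rm.T@Rt).as_rotvec()
dw=np.array([x,y,z])-s["position"]
print("t",round(s["t"],2),"yaw",round(cur,1),"rotvec",rv.round(3),"rows",int(np.ceil(abs(rv).max()/.14)))
m=Rt.T@dw*1000
print("then dp total mm",m.round(1),"rows",int(np.ceil(np.linalg.norm(m)/48)))
E
python3 - <<'E'
from h import *
from scipy.optimize import minimize
Q=[]
for w in("w2","w3"):
    c=dict(np.load(w+".npz")); X=cloud(c).reshape(-1,3); X=X[c["range_z"].ravel()>0]
    q=X[(np.hypot(X[:,0]-.585,X[:,1]-.184)<.062)&(X[:,2]>.004)&(X[:,2]<.05)]; Q.append(q)
    rc=cv2.minAreaRect(q[:,:2].astype(np.float32)*1000); print(w,rc)
q=np.vstack(Q); h=q[q[:,2]>.024]
def f(p):
    a=np.radians(p[2]); d=(h[:,:2]*1000-p[:2])
    l=d@[np.cos(a),np.sin(a)]; t=d@[-np.sin(a),np.cos(a)]
    zz=h[:,2]*1000
    e=np.maximum(abs(abs(l)-31)-6,0)+np.maximum(abs(t)-26,0)+np.maximum(zz-np.minimum(21+abs(t)*1.0,40),0)
    return np.minimum(e,4).mean()
b=minimize(f,[585,184,69.5],method="Nelder-Mead"); print(b.x,b.fun)
E
python3 go.py .434 .0572 .1 74.4
```

```text
w2 ((584.4998779296875, 183.66061401367188), (89.90458679199219, 52.29715347290039), 69.69105529785156)
w3 ((583.2610473632812, 180.1673583984375), (82.88079071044922, 52.59345245361328), 69.80735778808594)
[584.49245454 183.61372403  69.68808928] 0.17145330313443152
t 3.0 yaw 90.1 rotvec [0.001 0.    0.274] rows 2
then dp total mm [182.8  33.4 150.6] rows 5
```

>>> arm_command(dp=[[0, 0, 0], [0, 0, 0], [36.6, 6.7, 30], [36.6, 6.7, 30], [36.6, 6.7, 30], [36.6, 6.7, 30], [36.4, 6.6, 30], [0, 0, 0]], angular=[[0, 0, 0.137], [0, 0, 0.137], [0, 0, 0], [0, 0, 0], [0, 0, 0], [0, 0, 0], [0, 0, 0], [0, 0, 0]], claw=[0.1, 0.1, 0.1, 0.1, 0.1, 0.1, 0.1, 0.1])

```text
t: 3.8
position: [0.424, 0.0581, 0.0956]
tool_rot: [0.133, 0.991, -0.001, -0.008]
contact_force: [-0.8, -0.1, -0.1]
gripper_width: 0.549
gripper_force: 0.0
```

```bash
python3 go.py .434 .0572 .003 74.4; python3 -c "
from h import *
c=cap('wrist'); save(c,'pics/w4.png')"
```

```text
t 3.8 yaw 74.7 rotvec [-0.005 -0.016  0.004] rows 1
then dp total mm [-9.9  1.9 92.6] rows 2
```

View pics/w4.png

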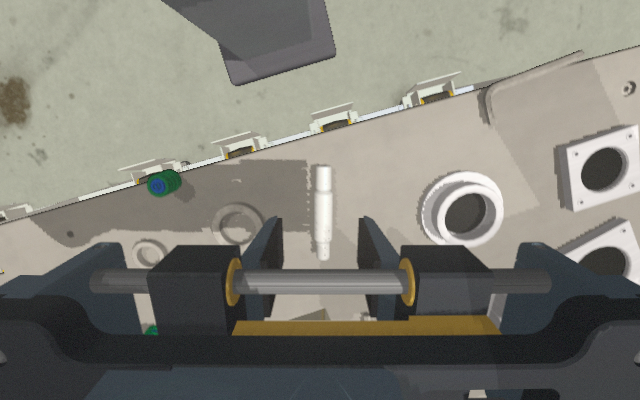

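The gauge lies centred between the fingers (gauge at column 323, fingers at 280 and 367). Going down with a gentle finish.

>>> arm_command(dp=[[0, 0, 0], [0, 0, 0], [0, 0, 40], [0, 0, 30], [0, 0, 15], [0, 0, 7], [0, 0, 0], [0, 0, 0]], angular=[[0, 0, 0], [0, 0, 0], [0, 0, 0], [0, 0, 0], [0, 0, 0], [0, 0, 0], [0, 0, 0], [0, 0, 0]], claw=[0.1, 0.1, 0.1, 0.1, 0.1, 0.1, 0.1, 0.1])

```text
t: 4.65
position: [0.4364, 0.0559, 0.0088]
tool_rot: [0.136, 0.991, 0.0, 0.001]
contact_force: [-0.3, -0.1, -0.1]
gripper_width: 0.551
gripper_force: 0.0
```

```bash
python3 go.py .434 .0572 .003 74.4
```

```text
t 4.65 yaw 74.4 rotvec [ 0.001  0.002 -0.001] rows 1
then dp total mm [2.6 0.6 5.8] rows 1
```

Adjust, then grip at 30 N and lift.

>>> arm_command(dp=[[2.6, 0.6, 3], [0, 0, 2.8], [0, 0, 0], [0, 0, 0], [0, 0, 0], [0, 0, 0], [0, 0, 0]], angular=[[0, 0, 0], [0, 0, 0], [0, 0, 0], [0, 0, 0], [0, 0, 0], [0, 0, 0], [0, 0, 0]], claw=[0.1, 0.1, 0.1, -1, -1, -1, -1], grip_force=30)

```text
t: 5.35
position: [0.4327, 0.0572, 0.0022]
tool_rot: [0.136, 0.991, 0.0, 0.0]
contact_force: [-0.5, -0.4, -0.5]
gripper_width: 0.228
gripper_force: 0.0
```

>>> arm_command(dp=[[0, 0, 0], [0, 0, -10], [0, 0, -30], [0, 0, -40], [0, 0, -30], [0, 0, 0], [0, 0, 0]], angular=[[0, 0, 0], [0, 0, 0], [0, 0, 0], [0, 0, 0], [0, 0, 0], [0, 0, 0], [0, 0, 0]], claw=[-1, -1, -1, -1, -1, -1, -1])

```text
t: 6.05
position: [0.4322, 0.0571, 0.1124]
tool_rot: [0.136, 0.991, 0.0, 0.0]
contact_force: [0.6, -0.2, -2.7]
gripper_width: 0.188
gripper_force: 30.0
```

```bash
python3 go.py .5845 .1836 .13 -20.3
```

```text
t 6.05 yaw 74.4 rotvec [1.000e-03 0.000e+00 1.652e+00] rows 12
then dp total mm [171.5  98.9 -17.6] rows 5
```

>>> arm_command(dp=[[0, 0, -9], [0, 0, -9], [0, 0, 0], [0, 0, 0], [0, 0, 0], [0, 0, 0], [0, 0, 0], [0, 0, 0]], angular=[[0, 0, 0.138], [0, 0, 0.138], [0, 0, 0.138], [0, 0, 0.138], [0, 0, 0.138], [0, 0, 0.138], [0, 0, 0.138], [0, 0, 0.138]], claw=[-1, -1, -1, -1, -1, -1, -1, -1])

```text
t: 6.85
position: [0.4309, 0.057, 0.128]
tool_rot: [0.637, 0.77, -0.002, -0.002]
contact_force: [0.2, -0.3, -1.7]
gripper_width: 0.189
gripper_force: 30.0
```

>>> arm_command(dp=[[0, 0, 0], [0, 0, 0], [0, 0, 0], [0, 0, 0], [0, 0, 0], [0, 0, 0]], angular=[[0, 0, 0.138], [0, 0, 0.138], [0, 0, 0.138], [0, 0, 0.134], [0, 0, 0], [0, 0, 0]], claw=[-1, -1, -1, -1, -1, -1])

```text
t: 7.45
position: [0.4316, 0.0571, 0.1288]
tool_rot: [0.82, 0.573, -0.001, -0.001]
contact_force: [-0.4, 0.2, -2.3]
gripper_width: 0.19
gripper_force: 30.0
```

```bash
python3 go.py .585 .1848 .13 -20.3
```

```text
t 7.45 yaw -20.1 rotvec [-0.003  0.001  0.003] rows 1
then dp total mm [173.   99.6  -1.2] rows 5
```

>>> arm_command(dp=[[36, 21, 0], [36, 21, 0], [36, 21, 0], [36, 21, -1], [24, 12, 0], [5, 3.6, 0], [0, 0, 0], [0, 0, 0]], angular=[[0, 0, 0.003], [0, 0, 0], [0, 0, 0], [0, 0, 0], [0, 0, 0], [0, 0, 0], [0, 0, 0], [0, 0, 0]], claw=[-1, -1, -1, -1, -1, -1, -1, -1])

```text
t: 8.25
position: [0.5849, 0.1837, 0.1304]
tool_rot: [0.821, 0.571, -0.001, -0.0]
contact_force: [0.6, 0.0, -2.5]
gripper_width: 0.191
gripper_force: 30.0
```

```bash
python3 go.py .585 .1848 .045 -20.3; python3 -c "
from h import *
for n in ('wrist','side'):
    c=cap(n); save(c,f'pics/g_{n}.png'); np.savez(f'g_{n}.npz',**c)
a=cv2.imread('pics/g_wrist.png')
b=cv2.imread('pics/g_side.png')[150:330,180:420]
cv2.imwrite('pics/g.png',np.hstack([a[:,40:640],cv2.resize(b,(200,150)).repeat(1,0) if 0 else cv2.copyMakeBorder(cv2.resize(b,(200,150)),0,250,0,0,0)]))"
```

```text
t 8.25 yaw -20.4 rotvec [-0.002  0.002 -0.002] rows 1
then dp total mm [ 1.1 -0.3 85.4] rows 2
```

View pics/g.png

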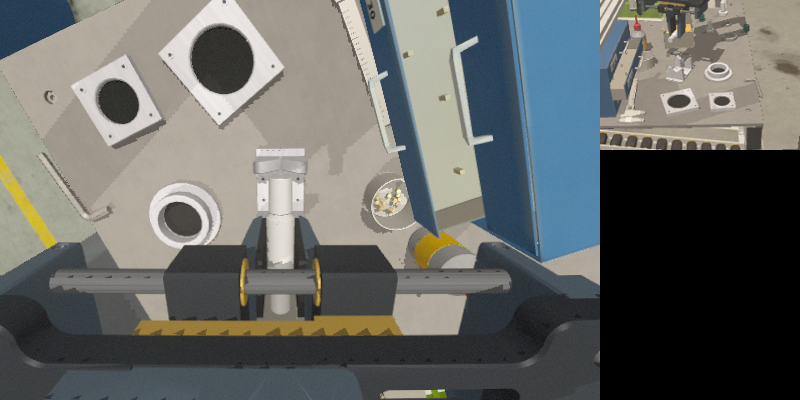

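The gauge is in line with the cradle, its near end at about (280,178) in the crop. Before lowering I'll check the in-hand offset and the clearance between the gripper body and the cabinet.

```bash
python3 - <<'E'
from h import *
c=dict(np.load("g_wrist.npz")); s=monitor.sense(); p=s["position"]; xt=R.from_quat(s["tool_rot"]).as_matrix()[:,0]
for z in (.132,.137,.142): print(z,(onplane(c,[(320,178)],z)[0]-p)@xt)
X=cloud(c); d=(X-p)@xt
yt=R.from_quat(s["tool_rot"]).as_matrix()[:,1]
m=(abs((X-p)@yt)<.006)&(X[...,2]>.12)&(X[...,2]<.16)&(c["range_z"]>0)
print("bar end along x",np.percentile(d[m],[50,97,100]), "top z",np.percentile(X[m][:,2],[50,95]))
P=[]
for n in("w2","w3","w1","scene0","side0"):
    k=dict(np.load(n+".npz")); Y=cloud(k).reshape(-1,3); P.append(Y[k["range_z"].ravel()>0])
P=np.vstack(P)
a=np.radians(-20.3); q=P[:,:2]-[.585,.1848]; l=q@[np.cos(a),np.sin(a)]; t=q@[-np.sin(a),np.cos(a)]
for l0 in(.05,.06,.07,.08,.09,.10):
    mm=(l>l0)&(l<l0+.01)&(abs(t)<.042)&(P[:,2]<.2); print(l0,mm.sum(),np.sort(P[mm,2])[-5:].round(3))
E
```

```text
0.132 0.042555351090380444
0.137 0.0437149703674393
0.142 0.044874589644498135
bar end along x [0.01408222 0.04480394 0.04518526] top z [0.1438217  0.14599553]
0.05 965 [0.003 0.003 0.003 0.003 0.003]
0.06 1006 [0.003 0.003 0.003 0.003 0.004]
0.07 968 [0.003 0.003 0.003 0.003 0.003]
0.08 954 [0.003 0.003 0.003 0.003 0.004]
0.09 1429 [0.036 0.036 0.037 0.037 0.039]
0.1 1029 [0.098 0.098 0.099 0.099 0.1  ]
```

>>> arm_command(dp=[[1.7, -0.4, 0], [0, 0, 30], [0, 0, 25], [0, 0, 15], [0, 0, 10], [0, 0, 5], [0, 0, 0], [0, 0, 0]], angular=[[0, 0, 0], [0, 0, 0], [0, 0, 0], [0, 0, 0], [0, 0, 0], [0, 0, 0], [0, 0, 0], [0, 0, 0]], claw=[-1, -1, -1, -1, -1, -1, -1, -1])

```text
t: 9.15
position: [0.5871, 0.1864, 0.047]
tool_rot: [0.821, 0.57, 0.001, 0.0]
contact_force: [-0.5, 0.9, -2.8]
gripper_width: 0.189
gripper_force: 30.0
```

```bash
python3 go.py .5852 .1854 .028 -20.3
```

```text
t 9.15 yaw -20.5 rotvec [ 0.001 -0.001 -0.003] rows 1
then dp total mm [-1.6 -1.4 19. ] rows 1
```

>>> arm_command(dp=[[-1.6, -1.4, 6], [0, 0, 5], [0, 0, 3], [0, 0, 2], [0, 0, 0], [0, 0, 0]], angular=[[0, 0, 0], [0, 0, 0], [0, 0, 0], [0, 0, 0], [0, 0, 0], [0, 0, 0]], claw=[-1, -1, -1, -1, -1, -1])

```text
t: 9.75
position: [0.5848, 0.1853, 0.0302]
tool_rot: [0.821, 0.57, 0.0, 0.0]
contact_force: [-0.5, -0.0, -1.9]
gripper_width: 0.186
gripper_force: 30.0
```

>>> arm_command(dp=[[0, 0, 1], [0, 0, 1], [0, 0, 0]], angular=[[0, 0, 0], [0, 0, 0], [0, 0, 0]], claw=[-1, -1, -1])

```text
t: 10.05
position: [0.5847, 0.1853, 0.0281]
tool_rot: [0.821, 0.57, 0.0, -0.0]
contact_force: [-0.0, 0.3, -2.0]
gripper_width: 0.191
gripper_force: 30.0
```

>>> arm_command(dp=[[0, 0, 0.6], [0, 0, 0.6], [0, 0, 0]], angular=[[0, 0, 0], [0, 0, 0], [0, 0, 0]], claw=[-1, -1, -1])

```text
t: 10.35
position: [0.5852, 0.1853, 0.0274]
tool_rot: [0.821, 0.57, 0.001, 0.0]
contact_force: [1.5, 0.1, 0.6]
gripper_width: 0.191
gripper_force: 30.0
```

Contact: the weight has come off the tool. Release and lift.

>>> arm_command(dp=[[0, 0, 0.4], [0, 0, 0], [0, 0, 0], [0, 0, 0], [0, 0, 0], [0, 0, -20], [0, 0, -40], [0, 0, -40]], angular=[[0, 0, 0], [0, 0, 0], [0, 0, 0], [0, 0, 0], [0, 0, 0], [0, 0, 0], [0, 0, 0], [0, 0, 0]], claw=[-1, 0.1, 0.1, 0.1, 0.1, 0.1, 0.1, 0.1])

```text
t: 11.15
position: [0.5839, 0.1852, 0.1268]
tool_rot: [0.821, 0.57, -0.001, -0.0]
contact_force: [0.7, 0.7, 0.5]
gripper_width: 0.551
gripper_force: 0.0
```

>>> arm_command(dp=[[-20, 20, -20], [-30, 20, -20], [-30, 20, -10], [0, 0, 0], [0, 0, 0]], angular=[[0, 0, 0], [0, 0, 0], [0, 0, 0], [0, 0, 0], [0, 0, 0]], claw=[0.1, 0.1, 0.1, 0.1, 0.1])

```text
t: 11.65
position: [0.6128, 0.0889, 0.1765]
tool_rot: [0.822, 0.57, 0.0, -0.0]
contact_force: [-0.8, 1.0, -0.8]
gripper_width: 0.552
gripper_force: 0.0
```

```bash
cat > chk.py <<'E'
from h import *
import sys
# gauge centre in cradle frame from depth
c=cap("wrist"); np.savez("c1.npz",**c); X=cloud(c).reshape(-1,3); X=X[c["range_z"].ravel()>0]
a=np.radians(69.7); d=X[:,:2]-[.5845,.1836]; l=d@[np.cos(a),np.sin(a)]; t=d@[-np.sin(a),np.cos(a)]
m=(abs(t)<.007)&(abs(l)<.07)&(X[:,2]>.034)&(X[:,2]<.06)
print(m.sum(),"l",np.percentile(l[m],[0,1,50,99,100]).round(4),"t",t[m].mean().round(4),"top",np.percentile(X[m,2],[5,50,95]).round(4))
cv2.imwrite("pics/c1.png",np.hstack([tile(c,.5845,.1836,.034,.08,400),np.ascontiguousarray(tile(cap("side"),.5845,.1836,.034,.08,400))])[:,:,::-1])
print(monitor.sense()["position"])
E
python3 chk.py; python3 go.py .4443 -.2257 .14 -26.9
```

```text
1180 l [-0.048  -0.0466  0.0039  0.0465  0.0473] t -0.0006 top [0.0372 0.0407 0.0429]
[0.61222187 0.0901127  0.17579149]
t 11.75 yaw -20.4 rotvec [-0.002  0.     0.113] rows 1
then dp total mm [-357.6   -6.9   35.8] rows 8
```

View pics/c1.png

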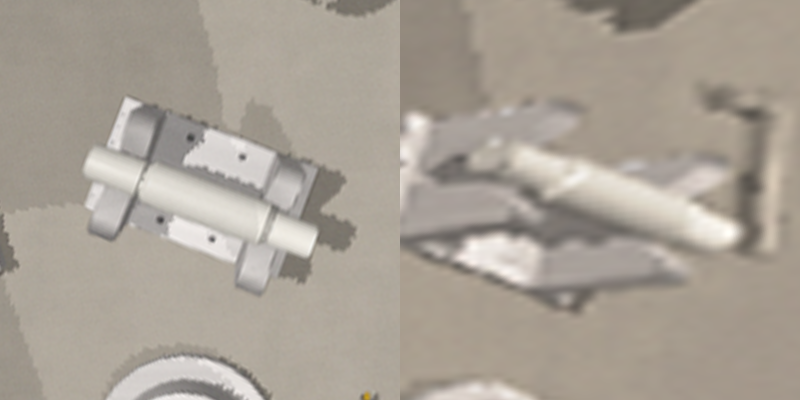

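The gauge rests in both Vs with its ends at −48 and +47 mm about the middle, so it is centred. Now the pin.

>>> arm_command(dp=[[0, 0, 0], [-40, -1, 0], [-45, -1, 0], [-45, -1, 0], [-45, -1, 0], [-45, -1, 0], [-45, -1, 0], [-45, -1, 6]], angular=[[0, 0, 0.113], [0, 0, 0], [0, 0, 0], [0, 0, 0], [0, 0, 0], [0, 0, 0], [0, 0, 0], [0, 0, 0]], claw=[0.1, 0.1, 0.1, 0.1, 0.1, 0.1, 0.1, 0.1])

```text
t: 12.55
position: [0.4658, -0.1841, 0.1706]
tool_rot: [0.852, 0.524, 0.0, 0.0]
contact_force: [0.7, -0.0, 0.1]
gripper_width: 0.55
gripper_force: 0.0
```

>>> arm_command(dp=[[-30, 0, 10], [-17, 0, 20], [0, 0, 0], [0, 0, 0], [0, 0, 0]], angular=[[0, 0, 0], [0, 0, 0], [0, 0, 0], [0, 0, 0], [0, 0, 0]], claw=[0.1, 0.1, 0.1, 0.1, 0.1])

```text
t: 13.05
position: [0.4461, -0.2247, 0.1411]
tool_rot: [0.852, 0.524, 0.001, 0.0]
contact_force: [0.3, 1.0, 0.2]
gripper_width: 0.551
gripper_force: 0.0
```

```bash
python3 go.py .4443 -.2257 .035 -26.9; python3 - <<'E'
from h import *
c=cap("wrist"); x,y=.4443,-.2257
for _ in range(2):
    b=circ(tile(c,x,y,.011),.019); x-=b[2]; y-=b[1]
print(x,y,b)
t=tile(c,.4443,-.2257,.011,.06,300); cv2.imwrite("pics/p1.png",np.hstack([cv2.resize(c["color"],(480,300)),t])[:,:,::-1])
E
```

```text
t 13.05 yaw -26.8 rotvec [ 0.001 -0.001  0.001] rows 1
then dp total mm [ -1.6  -1.1 106.1] rows 3
0.4448 -0.22595 (np.float64(11948.113705708067), np.float64(0.0), np.float64(0.0), np.float64(0.01906))
```

View pics/p1.png

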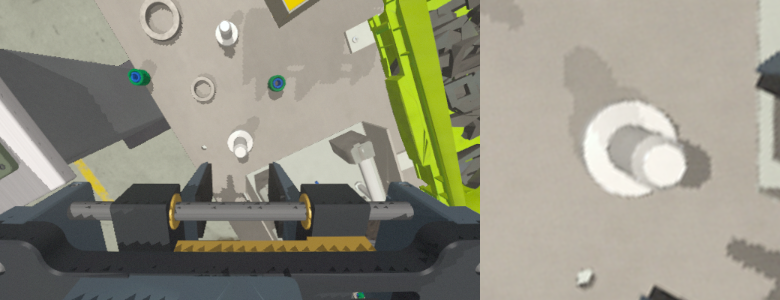

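Pin at (240,140), centred between the fingers (205 and 275). The fixture edge is just beyond it at (255,165). I'll check the space for the fingers and body.

```bash
python3 - <<'E'
from h import *
P=[]
for n in("w3","scene0","side0"):
    k=dict(np.load(n+".npz")); Y=cloud(k).reshape(-1,3); P.append(Y[k["range_z"].ravel()>0])
P=np.vstack(P); P=P[P[:,2]<.3]
for yaw in(-26.9,0,90):
  a=np.radians(yaw); q=P[:,:2]-[.4446,-.2258]; l=q@[np.cos(a),np.sin(a)]; t=q@[-np.sin(a),np.cos(a)]
  g=lambda m:np.sort(P[m,2])[-4:].round(3)
  print(yaw,"finger+",g((l>.021)&(l<.045)&(abs(t)<.02)),"finger-",g((l<-.021)&(l>-.045)&(abs(t)<.02)),"body",g((abs(l)<.095)&(abs(t)<.045)))
  for t0 in(-.04,-.03,-.02): print(t0,g((l>-.095)&(l<.095)&(t>t0-.01)&(t<t0)))
E
```

```text
-26.9 finger+ [0.003 0.003 0.004 0.005] finger- [0.003 0.003 0.003 0.003] body [0.063 0.063 0.064 0.065]
-0.04 [0.064 0.064 0.065 0.065]
-0.03 [0.056 0.059 0.06  0.062]
-0.02 [0.005 0.005 0.005 0.007]
0 finger+ [0.003 0.003 0.003 0.005] finger- [0.003 0.003 0.004 0.005] body [0.06  0.06  0.061 0.061]
-0.04 [0.004 0.007 0.008 0.022]
-0.03 [0.003 0.003 0.004 0.004]
-0.02 [0.003 0.003 0.004 0.004]
90 finger+ [0.003 0.006 0.01  0.014] finger- [0.003 0.003 0.003 0.003] body [0.065 0.065 0.065 0.066]
-0.04 [0.005 0.006 0.006 0.007]
-0.03 [0.055 0.055 0.056 0.056]
-0.02 [0.064 0.064 0.064 0.065]
```

Clear. Descend to TCP z≈0.035.

>>> arm_command(dp=[[-1.5, -0.9, 20], [0, 0, 35], [0, 0, 25], [0, 0, 15], [0, 0, 6], [0, 0, 2], [0, 0, 0], [0, 0, 0]], angular=[[0, 0, 0], [0, 0, 0], [0, 0, 0], [0, 0, 0], [0, 0, 0], [0, 0, 0], [0, 0, 0], [0, 0, 0]], claw=[0.1, 0.1, 0.1, 0.1, 0.1, 0.1, 0.1, 0.1])

```text
t: 13.9
position: [0.4444, -0.2269, 0.0385]
tool_rot: [0.852, 0.523, 0.001, 0.001]
contact_force: [-0.5, 0.2, -0.1]
gripper_width: 0.552
gripper_force: 0.0
```

```bash
python3 go.py .4446 -.2258 .035 -26.9
```

```text
t 13.9 yaw -26.9 rotvec [ 0.002 -0.    -0.   ] rows 1
then dp total mm [ 1.1 -0.3  3.5] rows 1
```

>>> arm_command(dp=[[1, -0.3, 3.5], [0, 0, 0], [0, 0, 0], [0, 0, 0], [0, 0, 0], [0, 0, 0], [0, 0, 0]], angular=[[0, 0, 0], [0, 0, 0], [0, 0, 0], [0, 0, 0], [0, 0, 0], [0, 0, 0], [0, 0, 0]], claw=[0.1, 0.1, -1, -1, -1, -1, -1], grip_force=30)

```text
t: 14.6
position: [0.4438, -0.2258, 0.034]
tool_rot: [0.852, 0.523, 0.0, 0.0]
contact_force: [0.1, -0.0, 0.8]
gripper_width: 0.262
gripper_force: 29.2
```

>>> arm_command(dp=[[0, 0, 0], [0, 0, -5], [0, 0, -20], [0, 0, -35], [0, 0, -35], [0, 0, -10], [0, 0, 0], [0, 0, 0]], angular=[[0, 0, 0], [0, 0, 0], [0, 0, 0], [0, 0, 0], [0, 0, 0], [0, 0, 0], [0, 0, 0], [0, 0, 0]], claw=[-1, -1, -1, -1, -1, -1, -1, -1])

```text
t: 15.4
position: [0.4427, -0.2251, 0.1378]
tool_rot: [0.852, 0.523, -0.001, -0.001]
contact_force: [-0.8, 1.1, -1.1]
gripper_width: 0.264
gripper_force: 29.1
```

```bash
python3 go.py .47 .1913 .14 -26.9
```

```text
t 15.4 yaw -26.9 rotvec [-0.003 -0.    -0.   ] rows 1
then dp total mm [ 383.7 -164.    -2.2] rows 9
```

>>> arm_command(dp=[[20, -9, 0], [43, -18.4, -2], [43, -18.4, 0], [43, -18.4, 0], [43, -18.4, 0], [43, -18.4, 0], [43, -18.4, 0], [43, -18.4, 0]], angular=[[0, 0, 0], [0, 0, 0], [0, 0, 0], [0, 0, 0], [0, 0, 0], [0, 0, 0], [0, 0, 0], [0, 0, 0]], claw=[-1, -1, -1, -1, -1, -1, -1, -1])

```text
t: 16.2
position: [0.4647, 0.1245, 0.139]
tool_rot: [0.852, 0.523, -0.002, -0.001]
contact_force: [1.2, -0.3, -1.0]
gripper_width: 0.258
gripper_force: 29.1
```

>>> arm_command(dp=[[38, -16, 0], [18, -7.7, 0], [6, -2.5, 0], [0, 0, 0], [0, 0, 0], [0, 0, 0]], angular=[[0, 0, 0], [0, 0, 0], [0, 0, 0], [0, 0, 0], [0, 0, 0], [0, 0, 0]], claw=[-1, -1, -1, -1, -1, -1])

```text
t: 16.8
position: [0.4706, 0.1887, 0.1407]
tool_rot: [0.853, 0.522, -0.001, 0.0]
contact_force: [0.3, 0.5, -0.8]
gripper_width: 0.261
gripper_force: 29.1
```

```bash
python3 go.py .47 .1913 .07 -26.9; python3 - <<'E'
from h import *
c=cap("wrist"); d=cap("side"); e=cap("scene")
np.savez("p2.npz",**d)
I=np.hstack([cv2.resize(c["color"],(480,300)),cv2.resize(d["color"][150:300,230:390],(320,300),interpolation=cv2.INTER_CUBIC)])
cv2.imwrite("pics/p2.png",I[:,:,::-1])
E
```

```text
t 16.8 yaw -27.0 rotvec [-0.001  0.001 -0.002] rows 1
then dp total mm [ 2.  -1.7 70.7] rows 2
```

View pics/p2.png

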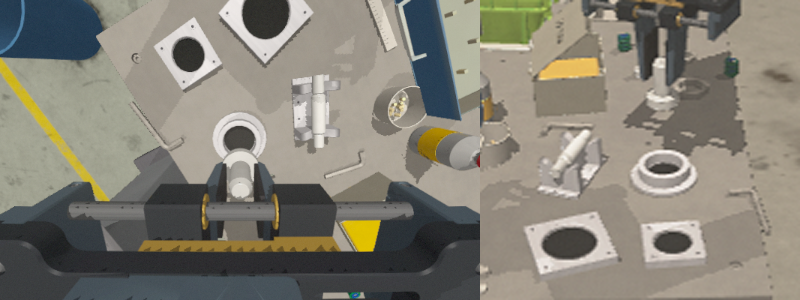

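The pin hangs upright between the fingers over the socket: wrist view foot at (240,165), socket at (240,135).

>>> arm_command(dp=[[2, -2, 0], [0, 0, 20], [0, 0, 25], [0, 0, 15], [0, 0, 8], [0, 0, 2], [0, 0, 0], [0, 0, 0]], angular=[[0, 0, 0], [0, 0, 0], [0, 0, 0], [0, 0, 0], [0, 0, 0], [0, 0, 0], [0, 0, 0], [0, 0, 0]], claw=[-1, -1, -1, -1, -1, -1, -1, -1])

```text
t: 17.75
position: [0.4707, 0.193, 0.0719]
tool_rot: [0.852, 0.523, 0.001, 0.0]
contact_force: [-1.6, -0.4, -1.9]
gripper_width: 0.261
gripper_force: 29.1
```

```bash
python3 go.py .4695 .1914 .042 -26.9; python3 - <<'E'
from h import *
c=cap("scene"); d=cap("side"); e=cap("wrist")
A=cv2.resize(c["color"][140:230,226:326],(330,297),interpolation=cv2.INTER_CUBIC); B=cv2.resize(d["color"][170:270,260:370],(330,300),interpolation=cv2.INTER_CUBIC)[:297]
cv2.imwrite("pics/p3.png",np.hstack([A,B])[:,:,::-1])
E
```

```text
t 17.75 yaw -26.9 rotvec [ 0.001 -0.001 -0.001] rows 1
then dp total mm [-2.  -0.4 29.9] rows 1
```

View pics/p3.png

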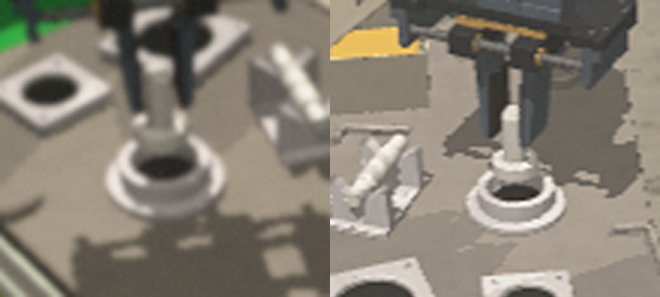

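Foot over the bore in both views: scene foot centre (158,130) against bore (164,165), side 516 against 516. Correct by −2 mm and lower.

>>> arm_command(dp=[[-2, -0.2, 5], [0, 0, 8], [0, 0, 6], [0, 0, 4], [0, 0, 3], [0, 0, 1], [0, 0, 0], [0, 0, 0]], angular=[[0, 0, 0], [0, 0, 0], [0, 0, 0], [0, 0, 0], [0, 0, 0], [0, 0, 0], [0, 0, 0], [0, 0, 0]], claw=[-1, -1, -1, -1, -1, -1, -1, -1])

```text
t: 18.7
position: [0.4691, 0.1912, 0.0442]
tool_rot: [0.852, 0.523, 0.0, 0.0]
contact_force: [0.0, 0.6, -0.6]
gripper_width: 0.267
gripper_force: 29.1
```

>>> arm_command(dp=[[0, 0, 1], [0, 0, 1], [0, 0, 0]], angular=[[0, 0, 0], [0, 0, 0], [0, 0, 0]], claw=[-1, -1, -1])

```text
t: 19.0
position: [0.4689, 0.1911, 0.042]
tool_rot: [0.852, 0.523, 0.0, -0.0]
contact_force: [0.2, -0.2, -1.4]
gripper_width: 0.268
gripper_force: 29.1
```

>>> arm_command(dp=[[0, 0, 0.7], [0, 0, 0.7], [0, 0, 0]], angular=[[0, 0, 0], [0, 0, 0], [0, 0, 0]], claw=[-1, -1, -1])

```text
t: 19.3
position: [0.4689, 0.1911, 0.0405]
tool_rot: [0.852, 0.523, -0.0, -0.0]
contact_force: [0.2, -0.2, -1.0]
gripper_width: 0.265
gripper_force: 29.1
```

>>> arm_command(dp=[[0, 0, 0.6], [0, 0, 0.6], [0, 0, 0]], angular=[[0, 0, 0], [0, 0, 0], [0, 0, 0]], claw=[-1, -1, -1])

```text
t: 19.6
position: [0.4691, 0.191, 0.04]
tool_rot: [0.852, 0.523, 0.0, 0.0]
contact_force: [-0.4, -1.3, 4.2]
gripper_width: 0.263
gripper_force: 29.7
```

Touched down (+4 N). Release and go up.

>>> arm_command(dp=[[0, 0, 0], [0, 0, 0], [0, 0, 0], [0, 0, 0], [0, 0, -20], [0, 0, -40], [0, 0, -45], [0, 0, -20]], angular=[[0, 0, 0], [0, 0, 0], [0, 0, 0], [0, 0, 0], [0, 0, 0], [0, 0, 0], [0, 0, 0], [0, 0, 0]], claw=[0.1, 0.1, 0.1, 0.1, 0.1, 0.1, 0.1, 0.1])

```text
t: 20.4
position: [0.4707, 0.1918, 0.1683]
tool_rot: [0.852, 0.523, 0.003, 0.001]
contact_force: [0.3, -0.9, 0.0]
gripper_width: 0.551
gripper_force: 0.0
```

```bash
python3 go.py .427 -.03 .14 -26.9;  python3 go.py .427 -.03 .14 -4; python3 - <<'E'
from h import *
for n in("side","scene"):
    c=cap(n); np.savez(f"p4{n}.npz",**c); X=cloud(c).reshape(-1,3); X=X[c["range_z"].ravel()>0]
    q=X[(np.hypot(X[:,0]-.47,X[:,1]-.1913)<.022)&(X[:,2]<.09)]; t=q[q[:,2]>.05]; print(n,q[:,2].max(),t.mean(0))
E
```

```text
t 20.4 yaw -26.9 rotvec [ 0.004 -0.005 -0.001] rows 1
then dp total mm [-217.6   61.3   28.3] rows 5
t 20.4 yaw -26.9 rotvec [ 0.005 -0.004 -0.4  ] rows 3
then dp total mm [-224.3  -28.2   28.3] rows 5
side 0.0662775573126182 [0.46936774 0.19825569 0.05902478]
scene 0.06661050250229328 [0.46544661 0.18805666 0.0596103 ]
```

The pin top stands at about 64–66 mm, so it is seated (58 + 6). Next I'll turn to yaw 90°, keeping the body clear of the cabinet, and do the large ring.

>>> arm_command(dp=[[0, 0, 0], [0, 0, 0], [0, 0, 0], [0, 0, 0], [0, 0, 0], [0, 0, 0], [0, 0, 0], [0, 0, 0]], angular=[[0, 0, -0.136], [0, 0, -0.136], [0, 0, -0.136], [0, 0, -0.136], [0, 0, -0.136], [0, 0, -0.136], [0, 0, -0.136], [0, 0, -0.136]], claw=[0.54, 0.54, 0.54, 0.54, 0.54, 0.54, 0.54, 0.54])

```text
t: 21.3
position: [0.468, 0.1908, 0.1626]
tool_rot: [0.456, 0.89, -0.001, -0.001]
contact_force: [-0.2, 0.4, -0.5]
gripper_width: 0.77
gripper_force: 0.0
```

>>> arm_command(dp=[[0, 0, 0], [0, 0, 0], [0, 0, 0], [0, 0, 0], [0, 0, 0], [0, 0, 0], [0, 0, 0], [0, 0, 0]], angular=[[0, 0, -0.136], [0, 0, -0.136], [0, 0, -0.136], [0, 0, -0.136], [0, 0, -0.136], [0, 0, -0.136], [0, 0, -0.136], [0, 0, 0]], claw=[0.54, 0.54, 0.54, 0.54, 0.54, 0.54, 0.54, 0.54])

```text
t: 22.1
position: [0.4681, 0.1908, 0.1628]
tool_rot: [0.001, 1.0, -0.0, -0.001]
contact_force: [0.9, -0.3, -0.5]
gripper_width: 0.773
gripper_force: 0.0
```

```bash
python3 go.py .4268 -.03 .1 90
```

```text
t 22.1 yaw 89.9 rotvec [-0.001 -0.003 -0.001] rows 1
then dp total mm [  41.3 -220.8   62.8] rows 5
```

>>> arm_command(dp=[[8, -44, 0], [8, -44, 0], [8, -44, 10], [8, -44, 15], [6, -30, 20], [3.3, -14.8, 17], [0, 0, 0], [0, 0, 0]], angular=[[0, 0, 0], [0, 0, 0], [0, 0, 0], [0, 0, 0], [0, 0, 0], [0, 0, 0], [0, 0, 0], [0, 0, 0]], claw=[0.54, 0.54, 0.54, 0.54, 0.54, 0.54, 0.54, 0.54])

```text
t: 22.9
position: [0.4273, -0.0295, 0.1021]
tool_rot: [0.002, 1.0, 0.0, -0.001]
contact_force: [-0.7, -0.3, -0.1]
gripper_width: 0.769
gripper_force: 0.0
```

```bash
python3 - <<'E'
from h import *
c=cap("wrist")
for x,y,z,rd in((.4268,-.03,.01,.026),(.432,-.1323,.009,.017)):
    for _ in range(2):
        b=circ(tile(c,x,y,z),rd); x-=b[2]; y-=b[1]
    print(round(x,4),round(y,4),b[3],b[0])
E
python3 go.py .4268 -.03 .0065 90
```

```text
0.4268 -0.0305 0.02564 8041.760393387812
0.4322 -0.1326 0.016380000000000002 6855.403931733996
t 22.95 yaw 89.9 rotvec [ 0.     0.    -0.002] rows 1
then dp total mm [ 1.2 -0.8 96.1] rows 3
```

>>> arm_command(dp=[[0.8, -0.8, 10], [0, 0, 30], [0, 0, 28], [0, 0, 15], [0, 0, 6], [0, 0, 2], [0, 0, 0], [0, 0, 0]], angular=[[0, 0, 0], [0, 0, 0], [0, 0, 0], [0, 0, 0], [0, 0, 0], [0, 0, 0], [0, 0, 0], [0, 0, 0]], claw=[0.54, 0.54, 0.54, 0.54, 0.54, 0.54, 0.54, 0.54])

```text
t: 23.75
position: [0.4275, -0.0304, 0.0122]
tool_rot: [0.0, 1.0, -0.0, 0.001]
contact_force: [-0.8, -0.5, -0.9]
gripper_width: 0.769
gripper_force: 0.0
```

```bash
python3 go.py .4268 -.0303 .0065 90
```

```text
t 23.75 yaw 90.0 rotvec [-0.     0.002 -0.001] rows 1
then dp total mm [0.7 0.1 5.7] rows 1
```

>>> arm_command(dp=[[0.6, 0, 3], [0, 0, 2.5], [0, 0, 0], [0, 0, 0]], angular=[[0, 0, 0], [0, 0, 0], [0, 0, 0], [0, 0, 0]], claw=[0.54, 0.54, 0.54, 0.54])

```text
t: 24.15
position: [0.4261, -0.0305, 0.0059]
tool_rot: [0.0, 1.0, 0.0, 0.0]
contact_force: [-0.7, 0.1, 0.3]
gripper_width: 0.766
gripper_force: 0.0
```

>>> arm_command(dp=[[0, 0, 0], [0, 0, 0], [0, 0, 0], [0, 0, 0], [0, 0, 0]], angular=[[0, 0, 0], [0, 0, 0], [0, 0, 0], [0, 0, 0], [0, 0, 0]], claw=[-1, -1, -1, -1, -1], grip_force=30)

```text
t: 24.65
position: [0.4261, -0.0305, 0.006]
tool_rot: [0.0, 1.0, 0.0, 0.0]
contact_force: [-0.5, 0.2, -0.2]
gripper_width: 0.551
gripper_force: 30.0
```

>>> arm_command(dp=[[0, 0, -4], [0, 0, -20], [0, 0, -35], [0, 0, -40], [0, 0, -20], [0, 0, -5], [0, 0, 0], [0, 0, 0]], angular=[[0, 0, 0], [0, 0, 0], [0, 0, 0], [0, 0, 0], [0, 0, 0], [0, 0, 0], [0, 0, 0], [0, 0, 0]], claw=[-1, -1, -1, -1, -1, -1, -1, -1])

```text
t: 25.45
position: [0.425, -0.0304, 0.1287]
tool_rot: [0.0, 1.0, 0.0, -0.001]
contact_force: [-1.2, -0.4, -0.6]
gripper_width: 0.551
gripper_force: 30.0
```

```bash
python3 go.py .5765 .3257 .13 90; python3 - <<'E'
from h import *
print(monitor.sense()["gripper_width"])
c=cap("side"); d=cap("scene")
cv2.imwrite("pics/r1.png",np.hstack([cv2.resize(c["color"][130:230,280:400],(360,300),interpolation=2),cv2.resize(d["color"][190:290,260:380],(360,300),interpolation=2)])[:,:,::-1])
E
```

```text
t 25.45 yaw 90.0 rotvec [ 0.    -0.003 -0.001] rows 1
then dp total mm [-151.5  356.1   -1.3] rows 9
0.5513254840815354
```

View pics/r1.png

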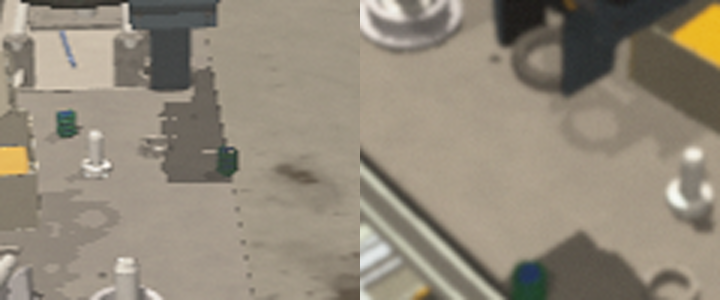

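The ring is held level above the bench (scene crop at (540,55)). Carry it to the seat.

>>> arm_command(dp=[[-8, 20, 0], [-18, 43, 0], [-18, 43, 0], [-18, 43, 0], [-18, 43, 0], [-18, 43, 0], [-18, 43, 0], [-18, 43, 0]], angular=[[0, 0, 0], [0, 0, 0], [0, 0, 0], [0, 0, 0], [0, 0, 0], [0, 0, 0], [0, 0, 0], [0, 0, 0]], claw=[-1, -1, -1, -1, -1, -1, -1, -1])

```text
t: 26.35
position: [0.5602, 0.292, 0.1281]
tool_rot: [0.0, 1.0, -0.001, -0.001]
contact_force: [-0.1, -0.3, -0.1]
gripper_width: 0.552
gripper_force: 30.0
```

>>> arm_command(dp=[[-12, 25, 0], [-5.5, 10, 0], [0, 0, 20], [0, 0, 30], [0, 0, 20], [0, 0, 8], [0, 0, 0], [0, 0, 0]], angular=[[0, 0, 0], [0, 0, 0], [0, 0, 0], [0, 0, 0], [0, 0, 0], [0, 0, 0], [0, 0, 0], [0, 0, 0]], claw=[-1, -1, -1, -1, -1, -1, -1, -1])

```text
t: 27.15
position: [0.5784, 0.3252, 0.0526]
tool_rot: [0.001, 1.0, 0.0, 0.0]
contact_force: [-0.2, -0.3, -0.0]
gripper_width: 0.551
gripper_force: 30.0
```

```bash
python3 go.py .5765 .3257 .022 90
```

```text
t 27.15 yaw 89.9 rotvec [ 0.     0.001 -0.001] rows 1
then dp total mm [ 1.9  0.5 30.6] rows 1
```

>>> arm_command(dp=[[1, 0.5, 0], [0, 0, 8], [0, 0, 10], [0, 0, 6], [0, 0, 4], [0, 0, 2], [0, 0, 0], [0, 0, 0]], angular=[[0, 0, 0], [0, 0, 0], [0, 0, 0], [0, 0, 0], [0, 0, 0], [0, 0, 0], [0, 0, 0], [0, 0, 0]], claw=[-1, -1, -1, -1, -1, -1, -1, -1])

```text
t: 27.95
position: [0.5771, 0.326, 0.0221]
tool_rot: [0.0, 1.0, 0.0, 0.0]
contact_force: [0.4, -0.5, -0.6]
gripper_width: 0.548
gripper_force: 30.0
```

```bash
python3 go.py .5765 .3257 .013 90; python3 - <<'E'
from h import *
c=cap("wrist"); d=cap("side")
for n,c in(("w",c),("s",d)):
  for z,rd,y0 in((.01,.0305,.3257),(.02,.026,.3257)):
    x,y=.577,y0
    for _ in range(2):
        b=circ(tile(c,x,y,z),rd); x-=b[2]; y-=b[1]
    print(n,z,round(x,4),round(y,4),b[3],b[0])
E
```

```text
t 27.95 yaw 90.0 rotvec [ 0.     0.    -0.001] rows 1
then dp total mm [ 0.6 -0.3  9.1] rows 1
w 0.01 0.586 0.3252 0.028669999999999998 6355.589510796623
w 0.02 0.5815 0.3252 0.027240000000000004 6907.126109512056
s 0.01 0.579 0.3279 0.031070000000000004 8447.948929949172
s 0.02 0.5815 0.3147 0.024839999999999997 3348.6269686783985
```

>>> arm_command(dp=[[0.5, -0.2, 3], [0, 0, 3], [0, 0, 2], [0, 0, 1], [0, 0, 0], [0, 0, 0]], angular=[[0, 0, 0], [0, 0, 0], [0, 0, 0], [0, 0, 0], [0, 0, 0], [0, 0, 0]], claw=[-1, -1, -1, -1, -1, -1])

```text
t: 28.65
position: [0.5764, 0.3257, 0.013]
tool_rot: [0.0, 1.0, 0.0, 0.0]
contact_force: [-0.1, 0.0, 0.3]
gripper_width: 0.55
gripper_force: 30.0
```

>>> arm_command(dp=[[0, 0, 0.6], [0, 0, 0.6], [0, 0, 0]], angular=[[0, 0, 0], [0, 0, 0], [0, 0, 0]], claw=[-1, -1, -1])

```text
t: 28.95
position: [0.5763, 0.3257, 0.0117]
tool_rot: [0.0, 1.0, 0.0, -0.0]
contact_force: [0.9, 0.2, -0.1]
gripper_width: 0.551
gripper_force: 30.0
```

>>> arm_command(dp=[[0, 0, 0.5], [0, 0, 0.4], [0, 0, 0]], angular=[[0, 0, 0], [0, 0, 0], [0, 0, 0]], claw=[-1, -1, -1])

```text
t: 29.25
position: [0.5764, 0.3257, 0.011]
tool_rot: [0.0, 1.0, 0.0, 0.0]
contact_force: [-0.6, 0.1, 0.2]
gripper_width: 0.553
gripper_force: 30.0
```

>>> arm_command(dp=[[0, 0, 0.4], [0, 0, 0.2], [0, 0, 0]], angular=[[0, 0, 0], [0, 0, 0], [0, 0, 0]], claw=[-1, -1, -1])

```text
t: 29.55
position: [0.5764, 0.3257, 0.011]
tool_rot: [0.0, 1.0, 0.0, 0.0]
contact_force: [-1.5, -0.5, 5.3]
gripper_width: 0.547
gripper_force: 30.0
```

Contact at ring-bottom height ≈ floor (5 N). Release and rise.

>>> arm_command(dp=[[0, 0, 0], [0, 0, 0], [0, 0, 0], [0, 0, 0], [0, 0, -15], [0, 0, -35], [0, 0, -45], [0, 0, -30]], angular=[[0, 0, 0], [0, 0, 0], [0, 0, 0], [0, 0, 0], [0, 0, 0], [0, 0, 0], [0, 0, 0], [0, 0, 0]], claw=[0.5, 0.5, 0.5, 0.5, 0.5, 0.5, 0.5, 0.5])

```text
t: 30.35
position: [0.5771, 0.3258, 0.139]
tool_rot: [0.0, 1.0, 0.001, 0.002]
contact_force: [1.3, -0.8, -0.0]
gripper_width: 0.749
gripper_force: 0.0
```

```bash
python3 go.py .4322 -.1325 .13 90; python3 - <<'E'
from h import *
c=cap("wrist"); d=cap("side")
for n,c in(("w",c),("s",d)):
    x,y=.577,.3257
    for _ in range(2):
        b=circ(tile(c,x,y,.015),.026); x-=b[2]; y-=b[1]
    X=cloud(c).reshape(-1,3); rr=np.hypot(X[:,0]-x,X[:,1]-y); m=(rr>.02)&(rr<.024)
    print(n,round(x,4),round(y,4),b[3],b[0],"ring z",np.percentile(X[m,2],[10,50,90]),m.sum())
cv2.imwrite("pics/r2.png",np.hstack([tile(cap("side"),.577,.326,.01,.06,300),tile(cap("scene"),.577,.326,.01,.06,300)])[:,:,::-1])
E
```

```text
t 30.35 yaw 90.0 rotvec [ 0.001  0.003 -0.001] rows 1
then dp total mm [ 144.9 -458.3    9. ] rows 11
w 0.577 0.3254 0.02604 14196.163204223007 ring z [0.01374409 0.01461181 0.0155432 ] 441
s 0.5732 0.3352 0.027240000000000004 6753.932403208794 ring z [-0.22191821  0.28760153  0.41334455] 487
```

View pics/r2.png

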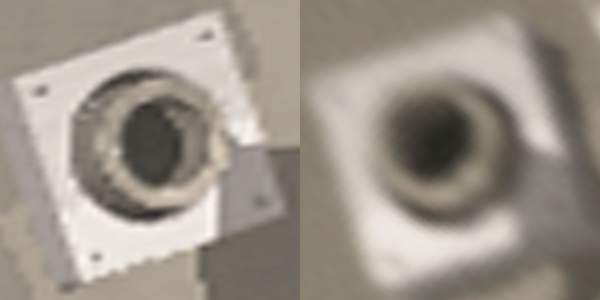

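The wrist fit puts the large ring in the pocket at (0.577, 0.325), top at 14.6 mm: seated (the pictures show it inside the pocket). Now the small ring.

>>> arm_command(dp=[[8, -25, 0], [14, -44, 0], [14, -44, 0], [14, -44, 0], [14, -44, 0], [14, -44, 0], [14, -44, 0], [14, -44, 0]], angular=[[0, 0, 0], [0, 0, 0], [0, 0, 0], [0, 0, 0], [0, 0, 0], [0, 0, 0], [0, 0, 0], [0, 0, 0]], claw=[0.1, 0.1, 0.1, 0.1, 0.1, 0.1, 0.1, 0.1])

```text
t: 31.35
position: [0.4679, -0.0088, 0.1338]
tool_rot: [0.0, 1.0, -0.0, -0.002]
contact_force: [1.3, -0.9, 1.1]
gripper_width: 0.553
gripper_force: 0.0
```

>>> arm_command(dp=[[14, -44, 0], [14, -44, 0], [8, -25, 15], [3, -12, 20], [0, 0, 0], [0, 0, 0], [0, 0, 0]], angular=[[0, 0, 0], [0, 0, 0], [0, 0, 0], [0, 0, 0], [0, 0, 0], [0, 0, 0], [0, 0, 0]], claw=[0.1, 0.1, 0.1, 0.1, 0.1, 0.1, 0.1])

```text
t: 32.05
position: [0.4314, -0.1315, 0.1005]
tool_rot: [-0.0, 1.0, 0.0, 0.0]
contact_force: [1.0, -0.1, -0.4]
gripper_width: 0.547
gripper_force: 0.0
```

```bash
python3 - <<'E'
from h import *
c=cap("wrist"); x,y=.4322,-.1325
for _ in range(2):
    b=circ(tile(c,x,y,.009),.017); x-=b[2]; y-=b[1]
print(round(x,4),round(y,4),b[3],b[0])
E
python3 go.py .4322 -.1325 .006 90
```

```text
0.4322 -0.133 0.016380000000000002 7518.026906553922
t 32.1 yaw 90.0 rotvec [-0.     0.001  0.   ] rows 1
then dp total mm [-0.6 -1.  94.7] rows 2
```

>>> arm_command(dp=[[-0.6, -1.2, 10], [0, 0, 30], [0, 0, 27], [0, 0, 14], [0, 0, 6], [0, 0, 2], [0, 0, 0], [0, 0, 0]], angular=[[0, 0, 0], [0, 0, 0], [0, 0, 0], [0, 0, 0], [0, 0, 0], [0, 0, 0], [0, 0, 0], [0, 0, 0]], claw=[0.1, 0.1, 0.1, 0.1, 0.1, 0.1, 0.1, 0.1])

```text
t: 32.9
position: [0.4323, -0.1335, 0.0119]
tool_rot: [0.0, 1.0, -0.0, 0.001]
contact_force: [0.7, -0.7, -0.2]
gripper_width: 0.549
gripper_force: 0.0
```

```bash
python3 go.py .4322 -.1327 .006 90
```

```text
t 32.9 yaw 90.0 rotvec [-0.001  0.002 -0.001] rows 1
then dp total mm [0.1 0.8 5.9] rows 1
```

>>> arm_command(dp=[[0, 0.5, 3], [0, 0, 2.4], [0, 0, 0], [0, 0, 0]], angular=[[0, 0, 0], [0, 0, 0], [0, 0, 0], [0, 0, 0]], claw=[0.1, 0.1, 0.1, 0.1])

```text
t: 33.3
position: [0.4316, -0.1329, 0.0058]
tool_rot: [0.0, 1.0, 0.0, 0.0]
contact_force: [-0.8, 1.0, 0.6]
gripper_width: 0.551
gripper_force: 0.0
```

>>> arm_command(dp=[[0, 0, 0], [0, 0, 0], [0, 0, 0], [0, 0, 0], [0, 0, 0]], angular=[[0, 0, 0], [0, 0, 0], [0, 0, 0], [0, 0, 0], [0, 0, 0]], claw=[-1, -1, -1, -1, -1], grip_force=30)

```text
t: 33.8
position: [0.4317, -0.1329, 0.0059]
tool_rot: [0.0, 1.0, 0.0, 0.0]
contact_force: [0.2, -0.4, 0.7]
gripper_width: 0.351
gripper_force: 30.0
```

>>> arm_command(dp=[[0, 0, -4], [0, 0, -20], [0, 0, -35], [0, 0, -40], [0, 0, -20], [0, 0, -5], [0, 0, 0], [0, 0, 0]], angular=[[0, 0, 0], [0, 0, 0], [0, 0, 0], [0, 0, 0], [0, 0, 0], [0, 0, 0], [0, 0, 0], [0, 0, 0]], claw=[-1, -1, -1, -1, -1, -1, -1, -1])

```text
t: 34.6
position: [0.4306, -0.1325, 0.1286]
tool_rot: [0.0, 1.0, 0.0, -0.001]
contact_force: [0.4, 0.5, -0.4]
gripper_width: 0.347
gripper_force: 30.0
```

```bash
python3 go.py .4622 .3279 .13 90; python3 -c "
from h import *
c=cap('wrist');X=cloud(c).reshape(-1,3);m=(np.hypot(X[:,0]-.432,X[:,1]+.1329)<.012)&(c['range_z'].ravel()>0);print(monitor.sense()['gripper_width'],np.percentile(X[m,2],[5,50,95]))"
```

```text
t 34.6 yaw 90.0 rotvec [ 0.001 -0.003 -0.001] rows 1
then dp total mm [-31.6 460.4  -1.4] rows 10
0.3481392577268268 [-1.53647874e-03  8.93658006e-05  1.30990950e-01]
```

Ring held (width 0.348). Carry.

>>> arm_command(dp=[[-1.6, 25, 0], [-3, 45, 0], [-3, 45, 0], [-3, 45, 0], [-3, 45, 0], [-3, 45, 0], [-3, 45, 0], [-3, 45, 0]], angular=[[0, 0, 0], [0, 0, 0], [0, 0, 0], [0, 0, 0], [0, 0, 0], [0, 0, 0], [0, 0, 0], [0, 0, 0]], claw=[-1, -1, -1, -1, -1, -1, -1, -1])

```text
t: 35.45
position: [0.4535, 0.2087, 0.1283]
tool_rot: [0.0, 1.0, -0.001, -0.001]
contact_force: [1.3, -0.7, -1.1]
gripper_width: 0.345
gripper_force: 30.0
```

>>> arm_command(dp=[[-3, 45, 0], [-3, 45, 0], [-2, 20, 0], [-1, 10, 10], [0, 0, 30], [0, 0, 30], [0, 0, 10], [0, 0, 0]], angular=[[0, 0, 0], [0, 0, 0], [0, 0, 0], [0, 0, 0], [0, 0, 0], [0, 0, 0], [0, 0, 0], [0, 0, 0]], claw=[-1, -1, -1, -1, -1, -1, -1, -1])

```text
t: 36.25
position: [0.4623, 0.3251, 0.0477]
tool_rot: [0.001, 1.0, -0.002, -0.002]
contact_force: [-0.1, 0.2, -0.9]
gripper_width: 0.351
gripper_force: 30.0
```

```bash
python3 go.py .4622 .3279 .022 90
```

```text
t 36.25 yaw 89.9 rotvec [-0.003 -0.004 -0.002] rows 1
then dp total mm [ 0.1  2.8 25.7] rows 1
```

>>> arm_command(dp=[[0, 2, 0], [0, 0, 8], [0, 0, 10], [0, 0, 5], [0, 0, 2], [0, 0, 0], [0, 0, 0]], angular=[[0, 0, 0], [0, 0, 0], [0, 0, 0], [0, 0, 0], [0, 0, 0], [0, 0, 0], [0, 0, 0]], claw=[-1, -1, -1, -1, -1, -1, -1])

```text
t: 36.95
position: [0.4637, 0.3292, 0.025]
tool_rot: [0.0, 1.0, 0.0, 0.0]
contact_force: [0.1, -0.2, -0.5]
gripper_width: 0.351
gripper_force: 30.0
```

```bash
python3 go.py .4622 .3279 .013 90
```

```text
t 36.95 yaw 90.0 rotvec [ 0.     0.    -0.001] rows 1
then dp total mm [ 1.5 -1.3 12. ] rows 1
```

>>> arm_command(dp=[[1.4, -1.3, 0], [0, 0, 5], [0, 0, 4], [0, 0, 2], [0, 0, 1], [0, 0, 0], [0, 0, 0]], angular=[[0, 0, 0], [0, 0, 0], [0, 0, 0], [0, 0, 0], [0, 0, 0], [0, 0, 0], [0, 0, 0]], claw=[-1, -1, -1, -1, -1, -1, -1])

```text
t: 37.65
position: [0.4623, 0.3278, 0.0129]
tool_rot: [0.0, 1.0, 0.0, 0.0]
contact_force: [0.6, 0.6, -1.1]
gripper_width: 0.351
gripper_force: 30.0
```

>>> arm_command(dp=[[0, 0, 0.6], [0, 0, 0.5], [0, 0, 0]], angular=[[0, 0, 0], [0, 0, 0], [0, 0, 0]], claw=[-1, -1, -1])

```text
t: 37.95
position: [0.4621, 0.3278, 0.0117]
tool_rot: [0.0, 1.0, 0.0, -0.0]
contact_force: [-0.0, 0.8, -0.9]
gripper_width: 0.348
gripper_force: 30.0
```

>>> arm_command(dp=[[0, 0, 0.6], [0, 0, 0.6], [0, 0, 0]], angular=[[0, 0, 0], [0, 0, 0], [0, 0, 0]], claw=[-1, -1, -1])

```text
t: 38.25
position: [0.4622, 0.3279, 0.0108]
tool_rot: [0.0, 1.0, 0.0, 0.0]
contact_force: [-1.0, -0.4, 2.8]
gripper_width: 0.35
gripper_force: 30.0
```

Contact. Release, rise, then back off for a full check.

>>> arm_command(dp=[[0, 0, 0], [0, 0, 0], [0, 0, 0], [0, 0, 0], [0, 0, -15], [0, 0, -35], [0, 0, -45], [0, 0, -45]], angular=[[0, 0, 0], [0, 0, 0], [0, 0, 0], [0, 0, 0], [0, 0, 0], [0, 0, 0], [0, 0, 0], [0, 0, 0]], claw=[0.3, 0.3, 0.3, 0.3, 0.3, 0.3, 0.3, 0.3])

```text
t: 39.05
position: [0.4618, 0.3275, 0.1516]
tool_rot: [0.0, 1.0, -0.0, -0.001]
contact_force: [1.2, 1.4, -0.2]
gripper_width: 0.65
gripper_force: 0.0
```

>>> arm_command(dp=[[-30, -30, -20], [-40, -25, -20], [-40, -25, -20], [-25, -20, -20], [0, 0, 0], [0, 0, 0], [0, 0, 0]], angular=[[0, 0, 0], [0, 0, 0], [0, 0, 0], [0, 0, 0], [0, 0, 0], [0, 0, 0], [0, 0, 0]], claw=[0.3, 0.3, 0.3, 0.3, 0.3, 0.3, 0.3])

```text
t: 39.75
position: [0.5938, 0.2293, 0.2285]
tool_rot: [0.0, 1.0, -0.0, -0.001]
contact_force: [-0.9, 0.5, -0.2]
gripper_width: 0.651
gripper_force: 0.0
```

```bash
python3 - <<'E'
from h import *
c=cap("wrist"); save(c,"pics/end.png"); C=cloud(c).reshape(-1,3); C=C[c["range_z"].ravel()>0]
for n,x,y,z,rd in(("L",.577,.3257,.015,.026),("S",.4627,.328,.014,.017),("pinfoot",.47,.1913,.017,.019)):
    for _ in range(2):
        b=circ(tile(c,x,y,z),rd); x-=b[2]; y-=b[1]
    rr=np.hypot(C[:,0]-x,C[:,1]-y); m=(rr>.7*rd)&(rr<.9*rd)
    print(n,round(x,4),round(y,4),b[3],int(b[0]),np.percentile(C[m,2],[10,50,90]).round(4))
m=np.hypot(C[:,0]-.47,C[:,1]-.1913)<.02; q=C[m]; t=q[q[:,2]>.055]; print("pin tip",q[:,2].max(),t.mean(0))
a=np.radians(69.7); d=C[:,:2]-[.5845,.1836]; l=d@[np.cos(a),np.sin(a)]; t=d@[-np.sin(a),np.cos(a)]
m=(abs(t)<.007)&(abs(l)<.07)&(C[:,2]>.034)&(C[:,2]<.06); print("gauge",l[m].min(),l[m].max(),t[m].mean(),np.percentile(C[m,2],95))
E
```

```text
L 0.5775 0.3247 0.02564 14390 [0.0146 0.3216 0.3496]
S 0.4637 0.3273 0.016380000000000002 14400 [0.0117 0.0135 0.0145]
pinfoot 0.4688 0.1916 0.01826 14400 [0.0168 0.0178 0.0189]
pin tip 0.06486491326330884 [0.4692478  0.19271833 0.06188007]
gauge -0.04776335333587695 0.046150119411041184 0.0008179690473847823 0.04291194500190937
```

View pics/end.png

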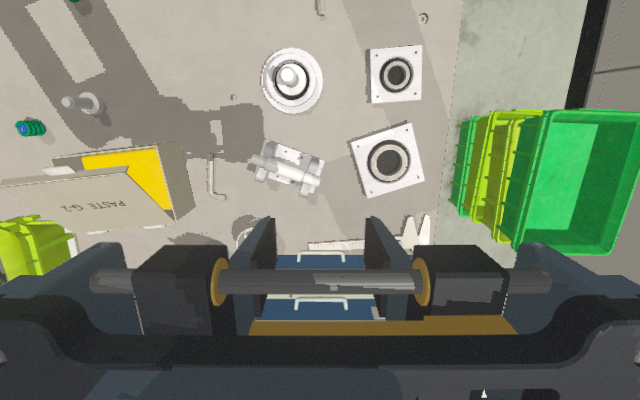

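The final view shows the pin upright in its socket (290,77), both rings in their pockets at (397,74) and (388,158), and the gauge across both saddles (288,168). The heights match seated positions. Handing in.

```bash
python3 -c "
from h import *
print(r.close_job())"
```

```text
the job is handed in; nothing more can be done
None
```

The job is handed in: the gauge lies midway on the V-saddles, the pin is upright in its socket, both rings are on their pocket floors, and the arm never went near the two springs.

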